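Load a turbo rotor in the bench balancer and unlock its bridge

TASK

Make the balancing machine ready for a run: with the red lock pin still home, lift the clear hood and lay the turbo rotor gently in the roller rests, dark turbine wheel at the brass air jet and bright compressor wheel at the lock-pin end, then lower the hood fully closed. Only then draw the lock pin right out of its bore and park it in the notch of the yellow bracket beside it, collar down flat on the plate. Leave the multimeter, oil bottle and scope box where they are.

Things in the scene. Friction and masses are not known exactly. Their poses are not given: they have to be found in the camera images.
- machine: Bench balancing machine, fixed, place and yaw vary: blue bed, top 70 mm above the bench. Origin at bench level under the middle of the rests; x to its back, y along the rotor rests to the brass air jet, z up. Bed reaches 130 mm to front and back, 160 mm to +y, 280 mm to -y. A steel bridge 50 mm deep lies between the pedestals, its top 82 mm above the bench.
- seat (a point): Where the middle of the rotor's shaft lies when seated, 120 mm above the machine's origin; axes as the machine's. Two pedestals at y = -45 and +45 mm (16 mm wide, 62 mm deep, tops level with this point) each have a pair of 18 mm rollers; a shaft laid between them from above, up to 8 mm off, settles to the middle. The wheels then lie outside the pedestals (11 mm play).
- jet (a point): Tip of the air jet, a brass pipe 8 mm thick at the +y end of the rests, at x +46, y +79, z +8 mm from seat; behind the tip it runs back to x +60, y +85 mm and down to the bed. Axes as the machine's.
- hood (a joint): Clear hood over the rests, in rad: 0 closed, grows as it is lifted up and back, stop at 1.72. A friction hinge holds it at any angle; moving it takes up to 8 N at the bar. May start a little open. Closed: x -55 to +105, y -130 to +130 mm about seat, top 60 mm above it. Open, it stands 160 mm tall, bottom rim towards the rests: only fully open does it leave about 100 mm behind them.
- hood_bar (a point): Middle of the hood's black handle, a round bar 14 mm thick and 132 mm long, parallel to the hinge (y along it), on two 12 mm posts 60 mm either side of the middle. The bar's centre is 42 mm in front of the clear front pane and, hood closed, 25 mm below the hood's top. Axes turn with the hood.
- hood_hinge (a point): Middle of the hood's hinge line, along the machine's y, 105 mm behind seat and 45 mm below it. From here to the bar's centre, hood closed: 202 mm to the front and 80 mm up. Axes turn with the hood.
- rotor_mid (a point): Turbo rotor, 190 mm long, 0.75 kg; this is the middle of its shaft and its centre of mass. Steel shaft 14 mm thick, bare for 62 mm either side; 68 mm wheels: dark steel turbine at -x, bright aluminium compressor at +x. x along the shaft to the compressor; y, z roll with it. It starts level in the rack, shaft centre 67 mm above the bench.
- compressor_nose (a point): The outer end of the bright compressor wheel, on the rotor's axis 95 mm from its middle. Axes as the rotor's.
- rack: Plywood board 200 x 90 x 12 mm, fixed, place and yaw vary, with two grey V forks in which the rotor starts; origin at bench level under the rotor's middle, x along the rotor. Forks at x = -45 and +45 mm, 14 mm wide, 60 mm long in y, tops 81 mm above the bench.
- pin_grip (a point): Middle of the lock pin's red grip, a cylinder 24 mm thick and 46 mm long. Pin 107 mm long, 0.14 kg; z along it from tip to grip. From the tip: shank 12 mm thick, 55 mm long; collar 28 mm thick, 6 mm high; grip. Home, it leans 35 degrees from vertical, grip away from the hood (to the machine's -y). This point is 29 mm along z from the collar's underside.
- pin_collar (a point): Middle of the underside of the pin's collar, 55 mm from the tip and 29 mm from the middle of the grip. z along the pin to the grip.
- boss: Steel block with the pin's bore, leaning 35 degrees away from the hood (to -y). Origin at the bore's mouth on its upper face (44 x 50 mm), where the collar sits when the pin is home; z out of the bore along the pin, x as the machine's. Bore 14 mm wide, 40 mm long; the pin is clear of it once drawn 56 mm. From seat: x +45, y -190, z +5 mm.
- keeper: Yellow parking bracket. Origin: seat of the parked collar on the upper face of its plate; axes parallel to the boss's; 55 mm along z and 85 mm to -x (front) from the bore's mouth. Plate 52 x 60 x 8 mm; a 15 mm notch runs in from its +x edge (x +22 mm), facing the boss, to x -7.5 mm. At the mouth (x +17 to +22) a 3 mm lip keeps the collar in: pass the collar over it, then down onto the plate.
- multimeter: Bystander: yellow multimeter lying on the bench, 170 x 85 x 48 mm high; origin at the centre of its underside.
- oil_bottle: Bystander: yellow oil bottle with red cap, standing, 60 mm thick and 160 mm high; origin at the centre of its underside.
- scope_box: Bystander: black measuring box with blue top, 140 x 75 x 36 mm high; origin at the centre of its underside.
Not all that is in view belongs to the job. Of the things that look like the part that bears pin_grip, the smaller one is meant.

How it is judged:
On the way, in this order (a step that is already met when the one before it is completed fails the run):
1. the hood is lifted to at least 75 degrees, the pin still home (value of joint hood above 1.3 rad and distance between pin_collar and boss below 0.01 m), for 0.1 s.
2. the rotor lies released in the rests the right way round, hood still up, pin still home (x of rotor_mid in the frame of seat between -0.005 and 0.005 m and y of rotor_mid in the frame of seat between -0.013 and 0.013 m and z of rotor_mid in the frame of seat between -0.005 and 0.005 m and angle between the x axis of rotor_mid and the y axis of seat, either way round below 0.06 rad and y of compressor_nose in the frame of seat below -0.05 m and contact force between the fingers and rotor below 0.1 N and distance between pin_collar and boss below 0.01 m and value of joint hood above 1 rad), for 0.2 s.
3. the hood is closed over the seated rotor, the pin still home (x of rotor_mid in the frame of seat between -0.005 and 0.005 m and y of rotor_mid in the frame of seat between -0.013 and 0.013 m and z of rotor_mid in the frame of seat between -0.005 and 0.005 m and angle between the x axis of rotor_mid and the y axis of seat, either way round below 0.06 rad and y of compressor_nose in the frame of seat below -0.05 m and value of joint hood below 0.06 rad and distance between pin_collar and boss below 0.01 m), for 0.2 s.
4. the pin is drawn clear of its bore, the hood staying closed (x of rotor_mid in the frame of seat between -0.005 and 0.005 m and y of rotor_mid in the frame of seat between -0.013 and 0.013 m and z of rotor_mid in the frame of seat between -0.005 and 0.005 m and angle between the x axis of rotor_mid and the y axis of seat, either way round below 0.06 rad and y of compressor_nose in the frame of seat below -0.05 m and value of joint hood below 0.06 rad and distance between pin_collar and boss above 0.056 m), for 0.05 s.
At the end, for the whole second after the job is handed in: Rotor in the rollers (within 5 mm across and in height, 13 mm along, 0.06 rad, compressor wheel at the pin end); hood closed (under 0.06 rad); pin in the notch, collar underside within 8 mm of its seat, axis within 0.09 rad of the plate normal; rotor and pin at rest (under 0.03 m/s) (x of rotor_mid in the frame of seat between -0.005 and 0.005 m and y of rotor_mid in the frame of seat between -0.013 and 0.013 m and z of rotor_mid in the frame of seat between -0.005 and 0.005 m and angle between the x axis of rotor_mid and the y axis of seat, either way round below 0.06 rad and y of compressor_nose in the frame of seat below -0.05 m and value of joint hood below 0.06 rad and distance between pin_collar and keeper below 0.008 m and angle between the z axis of pin_collar and the z axis of keeper, either way round below 0.09 rad and linear speed of each of rotor, pin below 0.03 m/s); the robot touches nothing.
It fails at once if multimeter pushed more than 25 mm (distance of multimeter from where it was at the start of the episode above 0.025 m).
It fails at once if oil bottle pushed more than 25 mm (distance of oil_bottle from where it was at the start of the episode above 0.025 m).
It fails at once if scope box pushed more than 25 mm (distance of scope_box from where it was at the start of the episode above 0.025 m).
It fails at once if rotor dropped or slammed into the rests (faster than 0.35 m/s within 25 mm of the seat) (distance between rotor_mid and seat below 0.025 m and linear speed of rotor above 0.35 m/s).
It also fails if it takes over 72 s, if anything falls off the work surface, if the arm or the gripper's body presses on something with over 40 N, if the wrist force passes 120 N, or if a joint passes its speed limit or range.

ROBOT

A 6-joint arm with a two-finger parallel gripper is mounted at the origin on the work surface. World frame = base frame: x ahead of the robot, y to its left, z up, the work surface at z = 0. Lengths are in m, angles in rad, forces in N, time in s.
With the tool pointing down it reaches from about 0.35 to 0.775 m from the base axis. Payload 7.3 kg.
Tool frame: the origin (TCP) lies at the very end of the fingers, on their centre line; the grasp point (between the pads) lies 19 mm behind it; z points along the fingers, y is the line along which they close (so a half turn about z gives the same grasp; the last joint's range is limited). The gripper opens to 92 mm and grips with 3 to 60 N. Pads are 19 mm wide; open, the fingers measure 130 mm over their backs; the gripper's body (75 mm by 190 mm) begins 47 mm behind the grasp point.
Start: joints at [-1.486, 0.342, 1.524, -0, 1.275, -0.146], TCP at [0.12, -0.511, 0.193] pointing down, gripper open.
Joint ranges: [-2.53, 2.53], [-0.77, 2.02], [0.04, 2.7], [-1, 4.14], [0.28, 2.66], [-3.11, 3.11]. Speed limits (rad/s): [2.57, 2.57, 3.14, 3.14, 3.14, 3.14].

INTERFACE

Orientations are given as [roll, pitch, yaw] about the fixed x, y, z axes, in that order (R = Rz(yaw) Ry(pitch) Rx(roll)).
In Python, from cell import robot gives the robot as it stands. The module is installed in compiled form; this text tells all that it offers.
- The arm moves only by the tool arm_command, never from a script. Its argument "moves" is a list of rows, each a list of 3 entries, a list of its own where there are three numbers: the shift along the tool's x, y, z in m, then the turn, a rotation vector about the tool's x, y, z in rad, then the finger opening in m, from 0 to 0.0918. In form: [[[dx, dy, dz], [ax, ay, az], claw], ...]. A call has exactly 5 rows; each row is the pose to reach, as a shift and turn from the pose commanded when the call began, along the tool's axes at that moment; what a row does not reach only later rows make up. A row lasts 1/10 s, in which the tool goes at most 50 mm and 8.59 degrees, less where a joint would pass 70% of its speed; a pose out of reach is approached as far as the arm can. A call with a gripper value outside its range is refused whole. The fingers move at their own pace and stop on an object; "squeeze" is the grip in N (left out, the last holds). Time passes only in rows, so rows that repeat a pose let the fingers close, or fill a call up. It gives the time, the measured TCP pose, the force, the opening and the grip force at its end, in the units of the state.
- robot.observe(): the state, without advancing time (a new reading comes with each control period).
- robot.read_camera(name): name is "scene" or "top" or "wrist"; returns the picture (420x560x3 uint8, red, green, blue); there is no depth.
- robot.camera_model(name): a dict with "fx", "fy", "cx", "cy" (pixels), "k1" (the pictures are not rectified: a ray, as slopes to the right and down, at radius r is drawn at 1 + k1 r^2 times it, then the intrinsics apply), "R" (3x3) and "t" (3): a world point X has camera coordinates R X + t. Camera axes: x right, y down, z forward; pixel columns grow to the right and rows downward; lengths in m; the calibration is good to about 2 mm. A picture is of the moment at which its call begins: read the wrist's pose just before it. camera_model takes no time and is no camera call; for the wrist camera it gives the pose at the moment of the call.
- robot.hand_in(): hands the job in; it is judged then, once.
The state is a dict: "time": time; "qpos": joint angles; "qvel": joint speeds; "joint_efforts": joint torques, N m; "tool_pos": TCP position; "tool_rot": TCP orientation; "contact_force": force on the tool from outside, world axes, zero at the start; "torque": the same for the moment, N m; "opening": finger opening in m; "grip_force": force on a finger pad.
Only numpy, scipy, OpenCV 4.12 (cv2) and the standard library are available. Lean on these libraries where they do the work, as an engineer would, in place of code of your own. Each camera call takes 0.05 s, during which the arm holds its last target. There are 200 camera calls.

## Working session

There is one attempt and no reset: what is moved stays moved. The work goes in short steps, Python scripts to look and compute and a tool call to move; the robot and the scene stay as the last step left them, time stands still between calls to the robot, and variables do not carry over. Pictures are saved under pics/ and viewed, at most 10 in all, crops included, and the job is handed in when it is done.

Besides the shell and the picture viewer there is one more tool, called after ">>>" as name(argument=value, ...), one argument or row to a line, values as JSON. arm_command: Moves the arm, as the interface text tells. Its arguments: {"type":"object","properties":{"moves":{"type":"array"},"squeeze":{"type":"number"}},"required":["moves"]}

```bash
mkdir -p pics; python3 - <<'E'
from cell import robot
import cv2,pickle
s=robot.observe();print(s)
d={}
for n in("scene","top"):
    im=robot.read_camera(n);d[n]=(im,robot.camera_model(n))
    cv2.imwrite(f"pics/{n}0.png",cv2.resize(im[:,:,::-1],(784,588),interpolation=cv2.INTER_CUBIC))
    print({k:v for k,v in d[n][1].items()})
pickle.dump(d,open("d0.pkl","wb"))
E
```

```text
{'time': 0.0, 'qpos': array([-1.48600782e+00,  3.42696776e-01,  1.52502721e+00, -7.11777280e-07,
        1.27539086e+00, -1.45998400e-01]), 'qvel': array([-4.00818394e-04, -5.61830644e-04,  2.06307830e-05, -4.09900701e-04,
       -3.65517755e-04, -4.80563056e-04]), 'joint_efforts': array([ 9.26639805e-04, -4.31243849e+01, -2.44224983e+01,  7.17474218e-02,
        5.58800879e-02, -1.50353062e-04]), 'tool_pos': array([ 0.1200732 , -0.51061094,  0.19215491]), 'tool_rot': array([-3.14008655e+00, -2.20775744e-04,  2.30786953e-01]), 'contact_force': array([0.2105996 , 0.00239256, 0.28306462]), 'torque': array([0.00042077, 0.00957663, 0.0369824 ]), 'grip_force': 0.0, 'opening': 0.09137539244886897}
{'fx': 397.9575830625148, 'fy': 397.9575830625148, 'cx': 278.6744317842069, 'cy': 206.2732483114839, 'k1': -0.10532562683088156, 'R': array([[-0.8608267 ,  0.50878683,  0.01064679],
       [ 0.40960044,  0.70512346, -0.57881637],
       [-0.30200145, -0.49389965, -0.81538841]]), 't': array([ 0.49968736, -0.17021002,  1.5230504 ])}
{'fx': 401.80166342922456, 'fy': 401.80166342922456, 'cx': 275.8216336871243, 'cy': 208.12117141860855, 'k1': 0.030867514808344078, 'R': array([[ 0.04918225, -0.99878226, -0.00388698],
       [-0.97639014, -0.04725931, -0.21078153],
       [ 0.21034116,  0.01416192, -0.97752547]]), 't': array([-0.02509476,  0.60739166,  1.27216102])}
```

View pics/scene0.png

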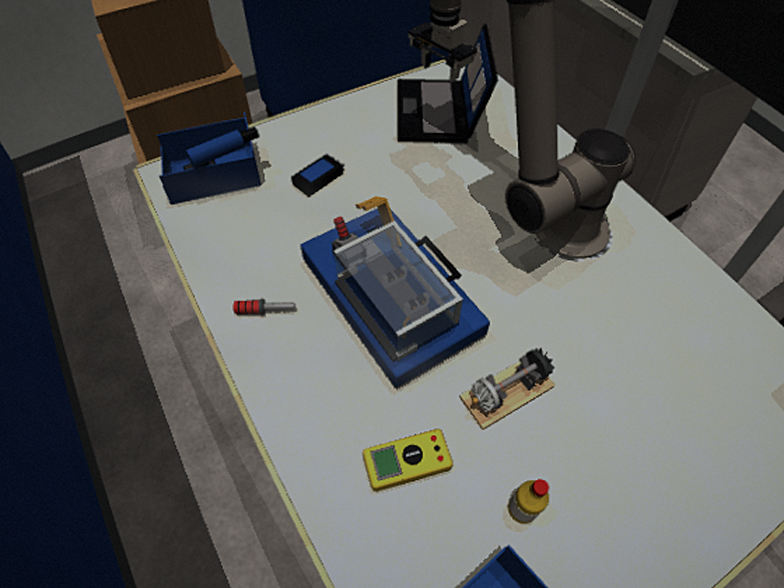

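View pics/top0.png

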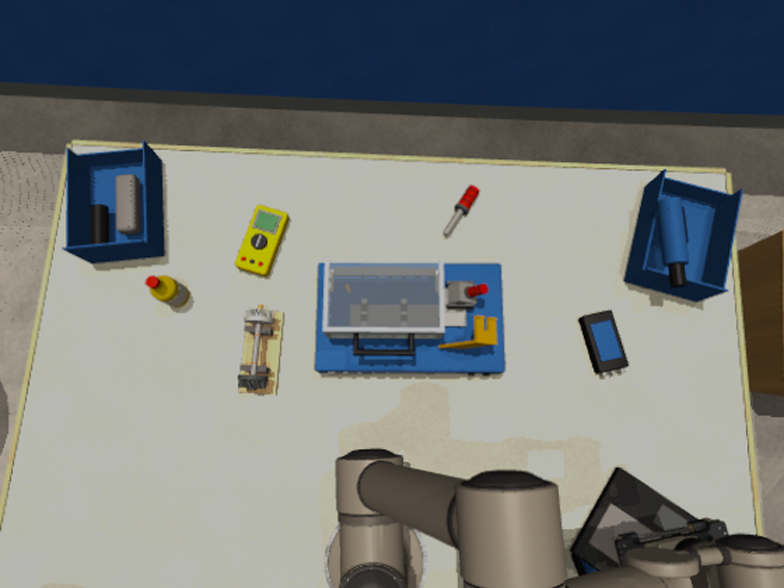

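Two red-handled pins: A, standing in the machine's boss (top 480,290, scene 341,228), and B, lying loose on the bench (top 463,210, scene 262,307). A fits: it is the smaller one and sits home in the boss. I'll confirm with crops.

```bash
python3 - <<'E'
import pickle,cv2
d=pickle.load(open("d0.pkl","rb"))
for n,(x0,x1,y0,y1,k) in dict(top=(160,370,125,280,3.8),scene=(210,400,130,310,3.3)).items():
    c=d[n][0][y0:y1,x0:x1,::-1]
    cv2.imwrite(f"pics/{n}crop.png",cv2.resize(c,None,fx=k,fy=k,interpolation=cv2.INTER_CUBIC))
E
```

```text
(no output)
```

View pics/topcrop.png

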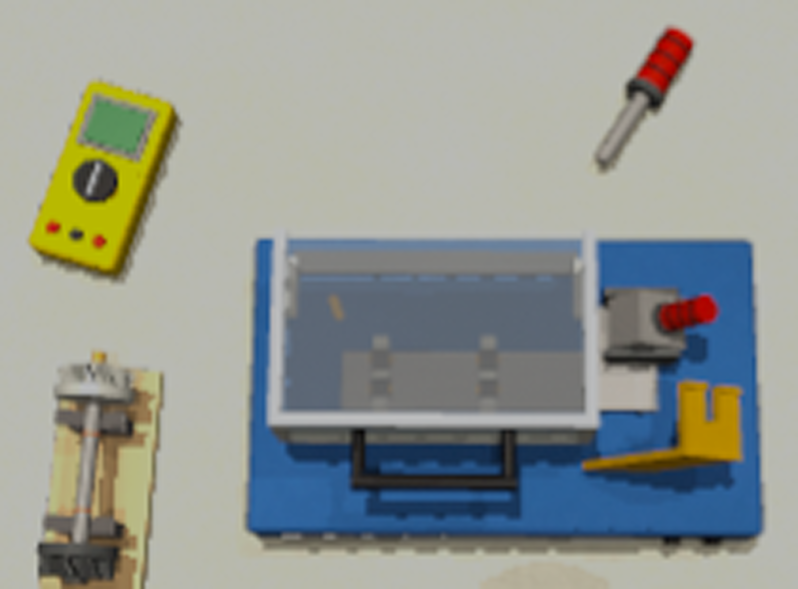

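View pics/scenecrop.png

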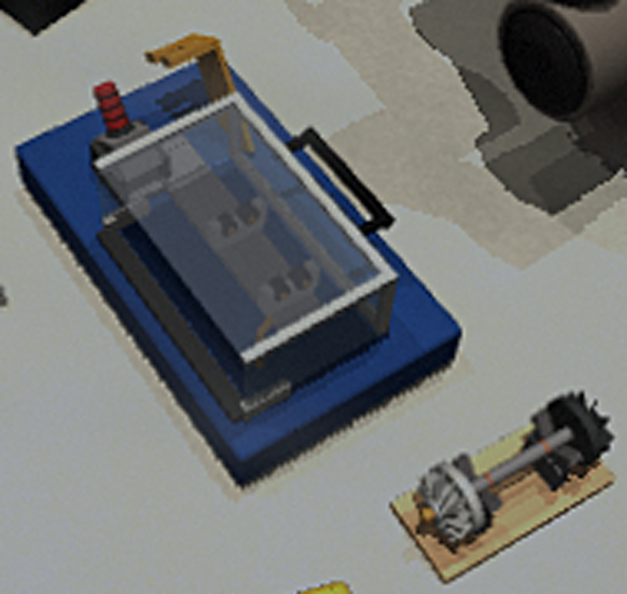

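Confirmed: pin A (topcrop 690,312) is the shorter one in the boss; B (topcrop 650,90) is the bigger decoy. Hood bar topcrop (355..517,484), rotor nose (98,353) with the bright wheel far, dark wheel near the robot. Now fit poses.

```bash
cat > h.py <<'E'
import numpy as np,pickle
from scipy.optimize import least_squares
from scipy.spatial.transform import Rotation as Ro
def proj(cm,X):
    X=np.atleast_2d(X)@np.array(cm["R"]).T+cm["t"]; s=X[:,:2]/X[:,2:]
    s=s*(1+cm["k1"]*(s**2).sum(1,keepdims=True))
    return s*[cm["fx"],cm["fy"]]+[cm["cx"],cm["cy"]]
def T2(p,P):  # planar pose
    c,s=np.cos(p[2]),np.sin(p[2]);P=np.atleast_2d(P)
    return np.c_[p[0]+c*P[:,0]-s*P[:,1],p[1]+s*P[:,0]+c*P[:,1],P[:,2]]
def hoodpt(th,P): # P rel hinge closed (x,y,z) in machine frame -> machine frame
    P=np.atleast_2d(P);c,s=np.cos(th),np.sin(th)   # lifts front (-x) up
    return np.c_[.105+c*P[:,0]+s*P[:,2],P[:,1],.075-s*P[:,0]+c*P[:,2]]
E
python3 - <<'E'
from h import *
d=pickle.load(open("d0.pkl","rb"));ct,cs=d["top"][1],d["scene"][1]
ut=lambda P:(np.array(P)+.5)/3.8-.5+[160,125]
us=lambda P:(np.array(P)+.5)/3.3-.5+[210,130]
bed=np.array([[.13,.16,.07],[.13,-.28,.07],[-.13,-.28,.07],[-.13,.16,.07]])
bt=ut([(257,240),(750,240),(762,533),(248,533)]); bs=us([(240,460),(17,148),(200,65),(460,330)])
bar=[[-.202,.066,.08],[-.202,-.066,.08]]
hc=[[-.16,.13,.105],[-.16,-.13,.105]]
bart=ut([(355,484),(517,484)]);bars=us([(390,222),(312,132)])
hct=ut([(268,425),(598,425)]);hcs=us([(396,277),(237,96)])
def f(p):
    M=lambda P:T2(p,P);H=lambda P:T2(p,hoodpt(p[3],P))
    return np.r_[proj(ct,M(bed))-bt,proj(cs,M(bed[[0,1,3]]))-bs[[0,1,3]],proj(ct,H(bar))-bart,proj(cs,H(bar))-bars,proj(ct,H(hc))-hct,proj(cs,H(hc))-hcs].ravel()
r=least_squares(f,[.5,0,0,0.05],loss="soft_l1");print("machine",r.x);print(f(r.x).reshape(-1,2).round(1).tolist())
# rotor: nose, shaft pts in top; board corners scene
nt=ut([(98,353)]);sh=ut([(94,405),(82,545)])
rt=(np.array([(260,306),(252,388)])+.5)/1.4-.5
bsd=us([(390,505),(447,580),(613,478)])
bd=[[.1,.045,.012],[.1,-.045,.012],[-.1,-.045,.012]]
bd=[[.1,-.045,.012],[.1,.045,.012],[-.1,.045,.012]]
def g(p):
    e=proj(ct,T2(p,[[.095,0,.067]]))-nt
    a=proj(ct,T2(p,[[.062,0,.067],[-.062,0,.067]]));u=(a[1]-a[0])/np.linalg.norm(a[1]-a[0])
    q=sh-a[0];perp=q[:,0]*u[1]-q[:,1]*u[0]
    return np.r_[e.ravel(),perp,(proj(cs,T2(p,bd))-bsd).ravel()]
for b in (1,-1):
    bd=[[.1,-.045*b,.012],[.1,.045*b,.012],[-.1,.045*b,.012]]
    q=least_squares(g,[.5,.3,0],loss="soft_l1");print("rotor",q.x,q.cost);print(g(q.x).round(1))
E
```

```text
machine [0.54875923 0.0080983  0.04529477 0.00773068]
[[-1.0, -0.9], [0.8, -0.5], [0.8, 0.7], [-1.0, 0.2], [-0.0, 0.2], [-1.8, -1.1], [1.4, -0.7], [-1.4, -0.1], [-0.4, 0.0], [-0.6, 0.4], [-1.6, 0.2], [-0.3, 0.3], [0.0, 0.6], [0.3, -0.3], [-0.5, -1.2]]
rotor [0.4592184  0.30079787 0.01415826] 2.4765992248425484
[-0.5  2.1  0.4  0.4 -0.8 -0.5 -0.7  0.5 -0.1 -0.6]
rotor [ 0.46837251  0.33139275 -0.54869409] 91.8638495903231
[  5.5   3.8   0.6  20.    5.8  18.2 -13.2 -31.8  -0.2  -0.2]
```

```bash
cat >> h.py <<'E'
M=np.array([0.5488,0.0081,0.0453])   # machine x,y,yaw
RT=np.array([0.4592,0.3008,0.0142])
def Rm(yaw): return Ro.from_euler("z",yaw).as_matrix()
def tool(z,y,yaw=None):
    z=np.array(z,float);z/=np.linalg.norm(z);y=np.array(y,float);y-=z*(y@z);y/=np.linalg.norm(y)
    return Rm(M[2] if yaw is None else yaw)@np.c_[np.cross(y,z),y,z]
def mp(P): return T2(M,P)[0]
def tcp(g,R,b=.019): return np.asarray(g)+b*R[:,2]   # grasp point -> TCP
def cur():
    from cell import robot
    s=robot.observe();return np.array(s["tool_pos"]),Ro.from_euler("xyz",s["tool_rot"]).as_matrix()
def rel(wps,start=None):
    """each call = list of (p,R); rows relative to the call start pose"""
    p0,R0=start or cur()
    for call in wps:
        for p,R in call:
            print("[",(R0.T@(np.array(p)-p0)).round(4).tolist(),",",Ro.from_matrix(R0.T@R).as_rotvec().round(3).tolist(),", ]")
        p0,R0=np.array(call[-1][0]),call[-1][1]; print('--')
def lin(a,b,n):
    d=Ro.from_matrix(a[1].T@b[1]).as_rotvec()
    return [(a[0]+(b[0]-a[0])*k/n,a[1]@Ro.from_rotvec(d*k/n).as_matrix()) for k in range(1,n+1)]
DN=tool([0,0,-1],[1,0,0])
E
python3 - <<'E'
from h import *
b=mp(hoodpt(.008,[-.202,0,.08]));print(b)
c=cur();g=(tcp(b+[0,0,.09],DN),DN)
L=lin(c,g,3);rel([[x] for x in L])
E
```

```text
[0.4525453  0.00373668 0.15661342]
[ [0.1471, -0.1416, -0.0116] , [-0.0, -0.0, -0.462] , ]
--
[ [0.1948, -0.0612, -0.0117] , [-0.0, -0.0, -0.462] , ]
--
[ [0.2016, 0.032, -0.0118] , [-0.0, -0.0, -0.462] , ]
--
```

>>> arm_command(
  moves=[
    [[0.147,-0.142,-0.012],[0,0,-0.462],0.034],
    [[0.147,-0.142,-0.012],[0,0,-0.462],0.034],
    [[0.147,-0.142,-0.012],[0,0,-0.462],0.034],
    [[0.147,-0.142,-0.012],[0,0,-0.462],0.034],
    [[0.147,-0.142,-0.012],[0,0,-0.462],0.034],
  ],
)

```text
time: 0.6
tool_pos: [0.2325, -0.3349, 0.205]
tool_rot: [-3.141, -0.002, 0.697]
contact_force: [0.0, 0.3, 0.1]
opening: 0.0566
grip_force: 0.0
```

>>> arm_command(
  moves=[
    [[0.195,-0.061,-0.012],[0,0,-0.462],0.034],
    [[0.195,-0.061,-0.012],[0,0,-0.462],0.034],
    [[0.195,-0.061,-0.012],[0,0,-0.462],0.034],
    [[0.195,-0.061,-0.012],[0,0,-0.462],0.034],
    [[0.195,-0.061,-0.012],[0,0,-0.462],0.034],
  ],
)

```text
time: 1.1
tool_pos: [0.3438, -0.1638, 0.217]
tool_rot: [3.141, -0.001, 1.162]
contact_force: [-0.2, -0.2, -0.4]
opening: 0.0339
grip_force: 0.0
```

>>> arm_command(
  moves=[
    [[0.202,0.032,-0.012],[0,0,-0.462],0.034],
    [[0.202,0.032,-0.012],[0,0,-0.462],0.034],
    [[0.202,0.032,-0.012],[0,0,-0.462],0.034],
    [[0.202,0.032,-0.012],[0,0,-0.462],0.034],
    [[0.202,0.032,-0.012],[0,0,-0.462],0.034],
  ],
)

```text
time: 1.6
tool_pos: [0.4549, 0.0073, 0.2286]
tool_rot: [3.141, -0.001, 1.621]
contact_force: [-0.0, -1.2, 0.2]
opening: 0.034
grip_force: 0.0
```

```bash
cat > w.py <<'E'
from h import *
import cv2,sys
from cell import robot
cm=robot.camera_model("wrist");im=robot.read_camera("wrist")
pickle.dump((im,cm),open(sys.argv[1]+".pkl","wb"))
im=cv2.resize(im[:,:,::-1],(784,588),interpolation=cv2.INTER_CUBIC)
# predicted overlay
H=lambda P:mp(hoodpt(.008,P))
pts=[H([-.202,y,.08]) for y in(-.066,0,.066)]+[H([-.16,y,.105]) for y in(-.13,.13)]+[mp([-.13,y,.07]) for y in (.16,-.28)]+[mp([.045,-.19,.125]),mp([.045,-.2066,.1488])]
for c in proj(cm,np.array(pts)): cv2.circle(im,tuple(int(v) for v in (c+.5)*1.4-.5),4,(255,0,255),1)
cv2.imwrite(f"pics/{sys.argv[1]}.png",im)
s=robot.observe();print(s["time"],s["tool_pos"],s["tool_rot"],s["qpos"])
E
python3 w.py w1
```

```text
1.65 [0.45395739 0.00586228 0.22834369] [-3.14128607e+00 -1.78011630e-04  1.62027130e+00] [-1.56263062e-01  1.82532103e-01  1.64218805e+00  1.15313413e-04
  1.31720898e+00 -2.05767015e-01]
```

View pics/w1.png

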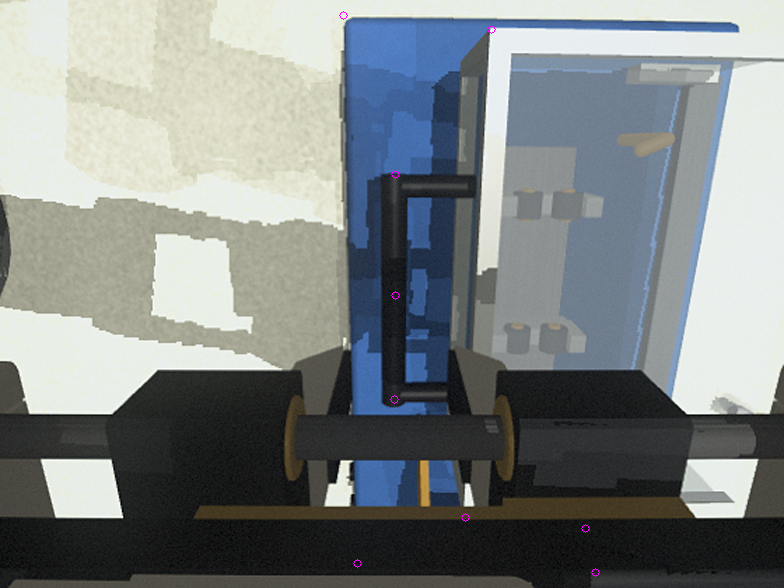

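The overlay matches within about 2 px: bar ends at (394,177) and (394,403), hood corner at (490,30). Machine pose is good; go down and grip the bar.

>>> arm_command(
  moves=[
    [[0,-0.0015,0.03],[0,0,0],0.03],
    [[0,-0.0015,0.06],[0,0,0],0.03],
    [[0,-0.0015,0.08],[0,0,0],0.03],
    [[0,-0.0015,0.092],[0,0,0],0.03],
    [[0,-0.0015,0.092],[0,0,0],0.03],
  ],
)

```text
time: 2.15
tool_pos: [0.4495, 0.0025, 0.1351]
tool_rot: [-3.137, -0.0, 1.614]
contact_force: [0.6, -0.4, 0.1]
opening: 0.0296
grip_force: 0.0
```

>>> arm_command(
  moves=[
    [[0,0,0],[0,0,0],0.005],
    [[0,0,0],[0,0,0],0.005],
    [[0,0,0],[0,0,0],0.005],
    [[0,0,0],[0,0,0],0.005],
    [[0,0,0],[0,0,0],0.005],
  ],
  squeeze=35,
)

```text
time: 2.65
tool_pos: [0.4514, 0.004, 0.1371]
tool_rot: [3.141, 0.0, 1.617]
contact_force: [0.5, -0.2, -0.9]
opening: 0.0054
grip_force: 0.0
```

```bash
python3 - <<'E'
from h import *
c=cur();print(c[0])
th0=.008
def pose(th,tilt):
    # tool z tilts from down toward +x (pointing forward) by tilt
    R=tool([np.sin(tilt),0,-np.cos(tilt)],[1,0,0])
    return tcp(mp(hoodpt(th,[-.202,0,.08])),R,.0185),R
off=c[0]-pose(th0,0)[0];print(off)
N=25
s=np.linspace(0,1,N+1)[1:]
W=[(lambda q:(q[0]+off*(1-k),q[1]))(pose(th0+k*(1.70-th0),.75*k)) for k in s]
rel([W[i:i+5] for i in range(0,N,5)],start=(c[0],DN))
for i in range(4,N,5):print(W[i][0])
E
```

```text
[0.45138548 0.00400921 0.13712314]
[-0.00115982  0.00027254 -0.00099029]
[ [-0.0, 0.0066, -0.0135] , [-0.03, -0.0, -0.0] , ]
[ [-0.0, 0.0141, -0.0265] , [-0.06, -0.0, 0.0] , ]
[ [-0.0, 0.0224, -0.0391] , [-0.09, 0.0, -0.0] , ]
[ [-0.0001, 0.0316, -0.0512] , [-0.12, -0.0, -0.0] , ]
[ [-0.0001, 0.0415, -0.0626] , [-0.15, 0.0, -0.0] , ]
--
[ [-0.0, 0.0122, -0.0091] , [-0.03, -0.0, 0.0] , ]
[ [-0.0, 0.025, -0.0174] , [-0.06, -0.0, 0.0] , ]
[ [-0.0, 0.0383, -0.0249] , [-0.09, -0.0, 0.0] , ]
[ [-0.0001, 0.052, -0.0315] , [-0.12, -0.0, 0.0] , ]
[ [-0.0001, 0.0662, -0.0372] , [-0.15, 0.0, 0.0] , ]
--
[ [-0.0, 0.0151, -0.0026] , [-0.03, -0.0, -0.0] , ]
[ [-0.0, 0.0303, -0.0042] , [-0.06, -0.0, -0.0] , ]
[ [-0.0, 0.0456, -0.0049] , [-0.09, -0.0, -0.0] , ]
[ [-0.0001, 0.0609, -0.0045] , [-0.12, -0.0, -0.0] , ]
[ [-0.0001, 0.0762, -0.0032] , [-0.15, -0.0, -0.0] , ]
--
[ [-0.0, 0.0146, 0.0045] , [-0.03, 0.0, 0.0] , ]
[ [-0.0, 0.0289, 0.0099] , [-0.06, 0.0, 0.0] , ]
[ [-0.0, 0.0427, 0.0163] , [-0.09, -0.0, 0.0] , ]
[ [-0.0001, 0.0561, 0.0234] , [-0.12, 0.0, -0.0] , ]
[ [-0.0001, 0.069, 0.0315] , [-0.15, 0.0, -0.0] , ]
--
[ [-0.0, 0.0108, 0.0105] , [-0.03, 0.0, 0.0] , ]
[ [-0.0, 0.0209, 0.0217] , [-0.06, 0.0, 0.0] , ]
[ [-0.0, 0.0303, 0.0335] , [-0.09, -0.0, 0.0] , ]
[ [-0.0001, 0.0388, 0.0459] , [-0.12, 0.0, -0.0] , ]
[ [-0.0001, 0.0464, 0.0587] , [-0.15, 0.0, -0.0] , ]
--
[0.49285294 0.00582395 0.19974539]
[0.55270975 0.0084723  0.24646441]
[0.62443848 0.01165881 0.27205978]
[0.70016398 0.0150265  0.27374316]
[0.77154135 0.01819709 0.25147249]
```

Opening 5 mm with no grip force: the bar isn't between the pads. I'll look.

```bash
python3 w.py w2
```

```text
2.7 [0.45133174 0.00405862 0.13703136] [3.14111159e+00 1.93995925e-04 1.61698272e+00] [-1.61024696e-01  2.66671289e-01  1.80218879e+00 -1.03471807e-04
  1.07222189e+00 -2.07161681e-01]
```

View pics/w2.png

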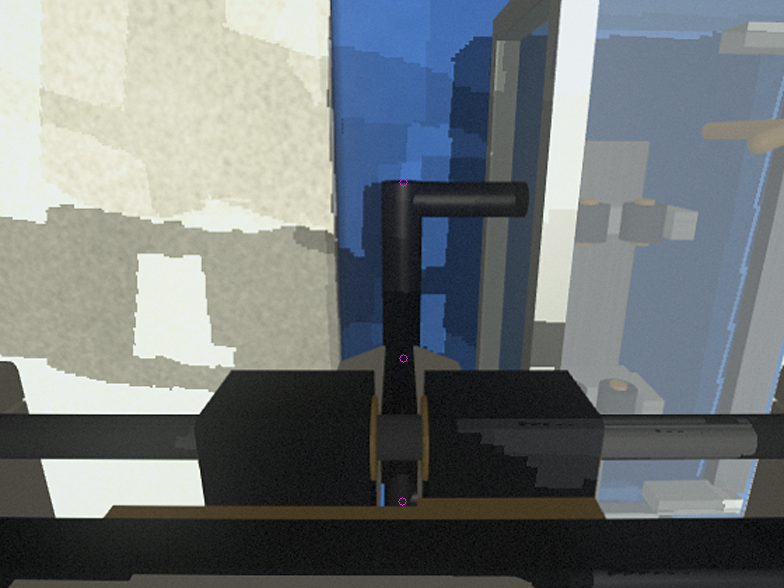

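```bash
python3 - <<'E'
from h import *
im,cm=pickle.load(open("w2.pkl","rb"));p,R=cur()
print(cm["fx"],cm["t"],(-np.array(cm["R"]).T@cm["t"]))
for n,P in dict(tcp=p,grasp=p-.019*R[:,2]).items():print(n,(proj(cm,P)+.5)*1.4-.5)
b=mp(hoodpt(.008,[-.202,.066,.08]));print(b)
for z in (.10,.13,.157,.17):
    for x in(-.007,.007):
        print(z,((proj(cm,[b[0]+x,b[1],z])+.5)*1.4-.5).round(1))
E
```

```text
351.43806640742656 [-0.45070784 -0.03602695  0.33259949] [0.44727348 0.08298536 0.32881268]
tcp [[399.83069024 338.14402358]]
grasp [[399.9104327  357.12356634]]
[0.44955653 0.06966897 0.15661342]
0.1 [[387.  171.6]]
0.1 [[417.9 173.1]]
0.13 [[385.3 176.1]]
0.13 [[420.7 177.8]]
0.157 [[383.2 181.4]]
0.157 [[424.1 183.3]]
0.17 [[382.  184.6]]
0.17 [[426.1 186.7]]
```

>>> arm_command(
  moves=[
    [[0,0,0],[0,0,0],0.0],
    [[0,0,0],[0,0,0],0.0],
    [[0,0.003,-0.006],[0,0,0],0.0],
    [[0,0.006,-0.013],[-0.03,0,0],0.0],
    [[0,0.006,-0.013],[-0.03,0,0],0.0],
  ],
  squeeze=35,
)

```text
time: 3.2
tool_pos: [0.4579, 0.0043, 0.151]
tool_rot: [3.108, 0.0, 1.617]
contact_force: [-0.9, 0.1, -0.0]
opening: 0.0003
grip_force: 0.0
```

```bash
python3 - <<'E'
from h import *
import cv2
from cell import robot
im,_=pickle.load(open("w2.pkl","rb"))
im2=robot.read_camera("wrist")
k=5
f=lambda a:cv2.resize(a[225:345,220:360,::-1],None,fx=2.8,fy=k,interpolation=cv2.INTER_CUBIC)
cv2.imwrite("pics/w2c.png",np.hstack([f(im),f(im2)]))
print(robot.observe())
E
```

```text
{'time': 3.25, 'qpos': array([-0.16334073,  0.24206489,  1.79434607,  0.00708549,  1.07389319,
       -0.21266208]), 'qvel': array([-0.0001305 ,  0.01308744,  0.00498074, -0.00235442,  0.00439079,
        0.00416465]), 'joint_efforts': array([ 1.34034385e-02, -3.60524404e+01, -2.25917047e+01,  1.21923750e-01,
       -1.55049297e-01, -2.43903499e-02]), 'tool_pos': array([0.45744925, 0.00426076, 0.15056031]), 'tool_rot': array([3.10968275e+00, 4.11967379e-04, 1.61683085e+00]), 'contact_force': array([ 0.08399988,  0.69330846, -0.34582825]), 'torque': array([ 0.04320752, -0.08183923, -0.02238632]), 'grip_force': 0.0, 'opening': 0.0005304348035286943}
```

View pics/w2c.png

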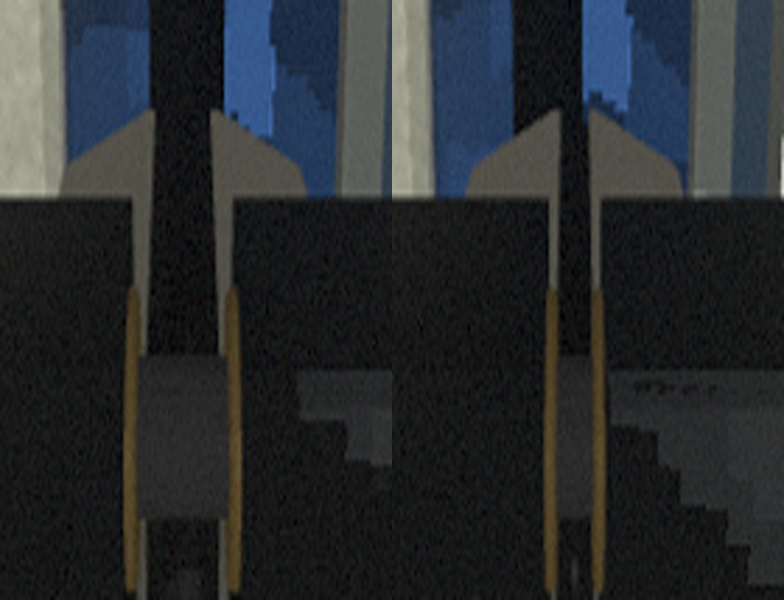

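In the crop the bar (black strip at 150–222 left, 514–583 right) passes behind the fingertips, so the tips are above the bar. Feel for it with closed fingers.

>>> arm_command(
  moves=[
    [[0,-0.005,0.004],[0.03,0,0],0.0],
    [[0,-0.005,0.008],[0.03,0,0],0.0],
    [[0,-0.005,0.012],[0.03,0,0],0.0],
    [[0,-0.005,0.013],[0.03,0,0],0.0],
    [[0,-0.005,0.013],[0.03,0,0],0.0],
  ],
)

```text
time: 3.75
tool_pos: [0.4524, 0.0041, 0.1362]
tool_rot: [-3.141, -0.0, 1.617]
contact_force: [-0.0, -0.3, 0.4]
opening: 0.0002
grip_force: 0.0
```

```bash
python3 - <<'E'
from h import *
import cv2
from cell import robot
im=robot.read_camera("scene");cm=robot.camera_model("scene")
p,R=cur()
print(robot.observe()["contact_force"],p,proj(cm,p),proj(cm,mp(hoodpt(.008,[-.202,0,.08]))))
x,y=proj(cm,p)[0].astype(int)
c=im[y-50:y+50,x-65:x+65,::-1]
cv2.imwrite("pics/s3.png",cv2.resize(c,None,fx=6,fy=6,interpolation=cv2.INTER_CUBIC));print(x-65,y-50)
E
```

```text
[ 0.52827289 -0.28829637  0.33860997] [0.45253754 0.00408239 0.13645199] [[314.16503139 187.24082403]] [[314.62978131 183.23038641]]
249 137
```

View pics/s3.png

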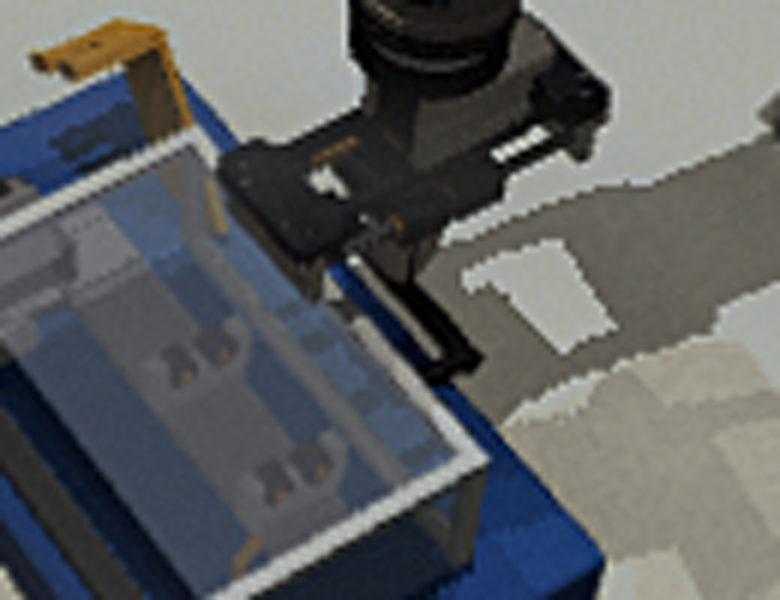

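>>> arm_command(
  moves=[
    [[0,0,0.001],[0,0,0],0.0],
    [[0,0,0.002],[0,0,0],0.0],
    [[0,0,0.003],[0,0,0],0.0],
    [[0,0,0.004],[0,0,0],0.0],
    [[0,0,0.005],[0,0,0],0.0],
  ],
)

```text
time: 4.3
tool_pos: [0.4526, 0.0041, 0.1316]
tool_rot: [-3.141, 0.0, 1.617]
contact_force: [-0.4, -0.1, 1.9]
opening: 0.0007
grip_force: 0.5
```

```bash
python3 - <<'E'
from h import *
from cell import robot
cm=robot.camera_model("scene");p,R=cur();print(robot.observe()["contact_force"],p)
for a in ([0,.095,-.066],[.037,.095,-.066],[-.037,.095,-.066]):
    print((proj(cm,p+[0,0,.005]+R@np.array(a))-[249,137])*6)
E
```

```text
[-0.43374262 -0.12114217  1.88837638] [0.45255491 0.00406615 0.13160922]
[[248.08952005 300.5799672 ]]
[[290.48595283 350.55993209]]
[[206.93762536 252.09717917]]
```

All evidence agrees: the wrist depth, the scene view and contact at TCP z=0.1316 (bar top 0.1636) put the real fingertips about 32 mm short of the reported TCP. I'll use a grasp offset of 50.5 mm.

>>> arm_command(
  moves=[
    [[0,0,-0.01],[0,0,0],0.03],
    [[0,0,-0.01],[0,0,0],0.03],
    [[0,0,-0.01],[0,0,0],0.03],
    [[0,0,0.008],[0,0,0],0.03],
    [[0,0,0.024],[0,0,0],0.03],
  ],
)

```text
time: 4.8
tool_pos: [0.4529, 0.004, 0.1075]
tool_rot: [3.14, 0.0, 1.617]
contact_force: [-0.1, -0.5, -0.2]
opening: 0.0296
grip_force: 0.0
```

>>> arm_command(
  moves=[
    [[0,0,0.001],[0,0,0],0.005],
    [[0,0,0.001],[0,0,0],0.005],
    [[0,0,0.001],[0,0,0],0.005],
    [[0,0,0.001],[0,0,0],0.005],
    [[0,0,0.001],[0,0,0],0.005],
  ],
  squeeze=35,
)

```text
time: 5.3
tool_pos: [0.4519, 0.004, 0.1069]
tool_rot: [-3.14, 0.0, 1.617]
contact_force: [-5.3, -1.0, 1.6]
opening: 0.013
grip_force: 35.0
```

```bash
sed -i 's/b=.019)/b=.0505)/' h.py; python3 - <<'E'
from h import *
c=cur();print(c[0])
th0=.008
def pose(th,tilt):
    R=tool([np.sin(tilt),0,-np.cos(tilt)],[1,0,0])
    return tcp(mp(hoodpt(th,[-.202,0,.08])),R),R
off=c[0]-pose(th0,0)[0];print(off)
N=25
s=np.linspace(0,1,N+1)[1:]
W=[(lambda q:(q[0]+off*(1-k),q[1]))(pose(th0+k*(1.71-th0),.75*k)) for k in s]
rel([W[i:i+5] for i in range(0,N,5)],start=(c[0],DN))
for i in range(4,N,5):print(W[i][0])
E
```

```text
[0.45187638 0.00401858 0.10693508]
[-0.00066893  0.00028191  0.00082166]
[ [-0.0, 0.0076, -0.0135] , [-0.03, -0.0, -0.0] , ]
[ [-0.0, 0.016, -0.0266] , [-0.06, -0.0, 0.0] , ]
[ [-0.0, 0.0254, -0.0392] , [-0.09, 0.0, -0.0] , ]
[ [-0.0, 0.0355, -0.0514] , [-0.12, -0.0, -0.0] , ]
[ [-0.0001, 0.0465, -0.0629] , [-0.15, 0.0, -0.0] , ]
--
[ [-0.0, 0.0132, -0.0091] , [-0.03, -0.0, 0.0] , ]
[ [-0.0, 0.027, -0.0174] , [-0.06, -0.0, 0.0] , ]
[ [-0.0, 0.0413, -0.0249] , [-0.09, -0.0, 0.0] , ]
[ [-0.0, 0.0561, -0.0315] , [-0.12, -0.0, 0.0] , ]
[ [-0.0001, 0.0713, -0.0373] , [-0.15, 0.0, 0.0] , ]
--
[ [-0.0, 0.0161, -0.0025] , [-0.03, -0.0, -0.0] , ]
[ [-0.0, 0.0323, -0.004] , [-0.06, -0.0, -0.0] , ]
[ [-0.0, 0.0486, -0.0046] , [-0.09, -0.0, -0.0] , ]
[ [-0.0, 0.065, -0.0043] , [-0.12, -0.0, -0.0] , ]
[ [-0.0001, 0.0812, -0.0029] , [-0.15, -0.0, -0.0] , ]
--
[ [-0.0, 0.0156, 0.0047] , [-0.03, 0.0, 0.0] , ]
[ [-0.0, 0.0308, 0.0102] , [-0.06, 0.0, 0.0] , ]
[ [-0.0, 0.0456, 0.0167] , [-0.09, -0.0, 0.0] , ]
[ [-0.0, 0.0599, 0.0239] , [-0.12, 0.0, -0.0] , ]
[ [-0.0001, 0.0737, 0.032] , [-0.15, 0.0, -0.0] , ]
--
[ [-0.0, 0.0117, 0.0107] , [-0.03, 0.0, 0.0] , ]
[ [-0.0, 0.0227, 0.0221] , [-0.06, 0.0, 0.0] , ]
[ [-0.0, 0.0328, 0.034] , [-0.09, -0.0, 0.0] , ]
[ [-0.0, 0.0422, 0.0464] , [-0.12, 0.0, -0.0] , ]
[ [-0.0001, 0.0506, 0.0593] , [-0.15, 0.0, -0.0] , ]
--
[0.49831046 0.00606104 0.16987966]
[0.56321022 0.00894057 0.21740272]
[0.63982348 0.01235108 0.24418759]
[0.72002293 0.01592415 0.24739751]
[0.79522426 0.01927066 0.22699536]
```

Gripped (13 mm, 35 N). Lift along the arc.

>>> arm_command(
  moves=[
    [[0,0.0076,-0.0135],[-0.03,0,0],0.005],
    [[0,0.016,-0.0266],[-0.06,0,0],0.005],
    [[0,0.0254,-0.0392],[-0.09,0,0],0.005],
    [[0,0.0355,-0.0514],[-0.12,0,0],0.005],
    [[0,0.0465,-0.063],[-0.15,0,0],0.005],
  ],
)

```text
time: 5.8
tool_pos: [0.4961, 0.006, 0.1702]
tool_rot: [2.997, 0.0, 1.617]
contact_force: [-15.7, -3.8, 3.2]
opening: 0.0131
grip_force: 35.0
```

>>> arm_command(
  moves=[
    [[0,0.0132,-0.0091],[-0.03,0,0],0.005],
    [[0,0.027,-0.0174],[-0.06,0,0],0.005],
    [[0,0.0413,-0.0249],[-0.09,0,0],0.005],
    [[0,0.0561,-0.0315],[-0.12,0,0],0.005],
    [[0,0.0713,-0.0373],[-0.15,0,0],0.005],
  ],
)

```text
time: 6.3
tool_pos: [0.5636, 0.0087, 0.2194]
tool_rot: [2.84, 0.001, 1.617]
contact_force: [-7.0, -4.6, 1.4]
opening: 0.0128
grip_force: 35.0
```

Works; continue.

>>> arm_command(
  moves=[
    [[0,0.0161,-0.0025],[-0.03,0,0],0.005],
    [[0,0.0323,-0.004],[-0.06,0,0],0.005],
    [[0,0.0486,-0.0046],[-0.09,0,0],0.005],
    [[0,0.065,-0.0043],[-0.12,0,0],0.005],
    [[0,0.0812,-0.003],[-0.15,0,0],0.005],
  ],
)

```text
time: 6.8
tool_pos: [0.6413, 0.012, 0.2464]
tool_rot: [2.688, 0.002, 1.617]
contact_force: [-6.1, -4.7, 0.4]
opening: 0.0126
grip_force: 35.0
```

>>> arm_command(
  moves=[
    [[0,0.0156,0.0047],[-0.03,0,0],0.005],
    [[0,0.0308,0.0102],[-0.06,0,0],0.005],
    [[0,0.0456,0.0167],[-0.09,0,0],0.005],
    [[0,0.06,0.0239],[-0.12,0,0],0.005],
    [[0,0.0737,0.032],[-0.15,0,0],0.005],
  ],
)

```text
time: 7.3
tool_pos: [0.7219, 0.0155, 0.2498]
tool_rot: [2.537, 0.001, 1.616]
contact_force: [-3.2, -4.9, -0.4]
opening: 0.0128
grip_force: 35.0
```

>>> arm_command(
  moves=[
    [[0,0.0117,0.0107],[-0.03,0,0],0.005],
    [[0,0.0227,0.0221],[-0.06,0,0],0.005],
    [[0,0.0328,0.034],[-0.09,0,0],0.005],
    [[0,0.0422,0.0464],[-0.12,0,0],0.005],
    [[0,0.0506,0.0593],[-0.15,0,0],0.005],
  ],
)

```text
time: 7.8
tool_pos: [0.7945, 0.0193, 0.2276]
tool_rot: [2.393, 0.0, 1.617]
contact_force: [-57.3, -5.4, 23.8]
opening: 0.0129
grip_force: 35.0
```

```bash
python3 - <<'E'
from h import *
from cell import robot
c=cur();print(c[0],robot.observe()["contact_force"],robot.observe()["qpos"])
g=c[0]-.0505*c[1][:,2];print(g)
# hood angle from grasp point
v=(Rm(-M[2])@(g-np.r_[M[:2],0]))-[.105,0,.075];print(np.arctan2(v[2],-v[0])-np.arctan2(.08,.202),np.hypot(v[0],v[2]))
E
```

```text
[0.79449624 0.01931042 0.22763947] [-57.2565508   -5.44594944  23.81841538] [-0.1231184   0.44959831  1.52895169  0.27459721  0.4363151  -0.37508401]
[0.76017129 0.01772687 0.26464676]
1.7057540203809458 0.21754863290909837
```

```bash
python3 - <<'E'
from h import *
c=cur()
a=(c[0]-.12*c[1][:,2],c[1])
R=tool([0,0,-1],[0,1,0],RT[2]);g=(tcp([RT[0],RT[1],.067+.12],R),R)
# arc via: raised
rel([[a]]+[[x] for x in lin(a,g,3)])
E
```

```text
[ [-0.0, 0.0, -0.12] , [0.0, 0.0, 0.0] , ]
--
[ [0.0989, -0.0993, -0.0108] , [0.197, 0.191, -0.487] , ]
--
[ [0.1322, -0.04, 0.026] , [0.197, 0.191, -0.487] , ]
--
[ [0.1264, 0.0326, 0.0522] , [0.197, 0.191, -0.487] , ]
--
```

>>> arm_command(
  moves=[
    [[0,0,0],[0,0,0],0.035],
    [[0,0,0],[0,0,0],0.035],
    [[0,0,-0.03],[0,0,0],0.035],
    [[0,0,-0.075],[0,0,0],0.035],
    [[0,0,-0.12],[0,0,0],0.035],
  ],
)

```text
time: 8.3
tool_pos: [0.7139, 0.0162, 0.3172]
tool_rot: [2.389, 0.0, 1.617]
contact_force: [0.9, 0.6, 1.1]
opening: 0.0347
grip_force: 0.0
```

>>> arm_command(
  moves=[
    [[0.02,-0.02,-0.002],[0.04,0.038,-0.097],0.06],
    [[0.04,-0.04,-0.004],[0.08,0.076,-0.195],0.06],
    [[0.06,-0.06,-0.006],[0.12,0.115,-0.292],0.06],
    [[0.08,-0.08,-0.009],[0.158,0.153,-0.39],0.06],
    [[0.099,-0.099,-0.011],[0.197,0.191,-0.487],0.06],
  ],
)

```text
time: 8.8
tool_pos: [0.63, 0.1121, 0.2573]
tool_rot: [2.626, 0.139, 2.126]
contact_force: [-0.2, 1.3, 0.2]
opening: 0.0593
grip_force: 0.0
```

>>> arm_command(
  moves=[
    [[0.026,-0.008,0.005],[0.04,0.038,-0.097],0.06],
    [[0.053,-0.016,0.01],[0.08,0.076,-0.195],0.06],
    [[0.08,-0.024,0.016],[0.12,0.115,-0.292],0.06],
    [[0.106,-0.032,0.021],[0.158,0.153,-0.39],0.06],
    [[0.132,-0.04,0.026],[0.197,0.191,-0.487],0.06],
  ],
)

```text
time: 9.3
tool_pos: [0.5461, 0.2072, 0.1972]
tool_rot: [2.902, 0.14, 2.653]
contact_force: [-0.2, -0.6, 0.2]
opening: 0.0603
grip_force: 0.0
```

>>> arm_command(
  moves=[
    [[0.026,0.006,0.01],[0.04,0.038,-0.097],0.06],
    [[0.053,0.013,0.02],[0.08,0.076,-0.195],0.06],
    [[0.08,0.02,0.03],[0.12,0.115,-0.292],0.06],
    [[0.104,0.026,0.041],[0.158,0.153,-0.39],0.06],
    [[0.126,0.033,0.052],[0.197,0.191,-0.487],0.06],
  ],
)

```text
time: 9.8
tool_pos: [0.4621, 0.3031, 0.1373]
tool_rot: [3.141, 0.006, -3.123]
contact_force: [1.4, 0.5, 0.1]
opening: 0.0596
grip_force: 0.0
```

```bash
python3 - <<'E'
from h import *
import cv2
from cell import robot
cm=robot.camera_model("wrist");im=robot.read_camera("wrist");pickle.dump((im,cm),open("w4.pkl","wb"))
c=cur();R=tool([0,0,-1],[0,1,0],RT[2]);print(c,robot.observe()["qpos"])
im=cv2.resize(im[:,:,::-1],(784,588),interpolation=cv2.INTER_CUBIC)
pts=T2(RT,[[.095,0,.067],[.062,.007,.067],[.062,-.007,.067],[-.062,.007,.067],[-.062,-.007,.067],[0,0,.067],[.045,.03,.081],[.045,-.03,.081]])
for q in proj(cm,pts): cv2.circle(im,tuple(int(v) for v in (q+.5)*1.4-.5),4,(255,0,255),1)
for q in proj(cm,np.array([c[0]-.0315*c[1][:,2],c[0]-.0505*c[1][:,2]])): cv2.circle(im,tuple(int(v) for v in (q+.5)*1.4-.5),4,(0,255,0),1)
cv2.imwrite("pics/w4.png",im)
rel([[(tcp([RT[0],RT[1],.067],R),R)]])
E
```

```text
(array([0.45987332, 0.30564551, 0.13506539]), array([[-9.99681193e-01, -2.52479883e-02,  2.28600237e-04],
       [-2.52480482e-02,  9.99681183e-01, -2.62766230e-04],
       [-2.21893036e-04, -2.68454168e-04, -9.99999939e-01]])) [ 4.48001301e-01  4.42683277e-01  1.53599217e+00 -3.65885804e-04
  1.16282501e+00 -1.14790058e+00]
[ [0.0008, -0.0048, 0.1186] , [-0.0, 0.0, 0.011] , ]
--
```

View pics/w4.png

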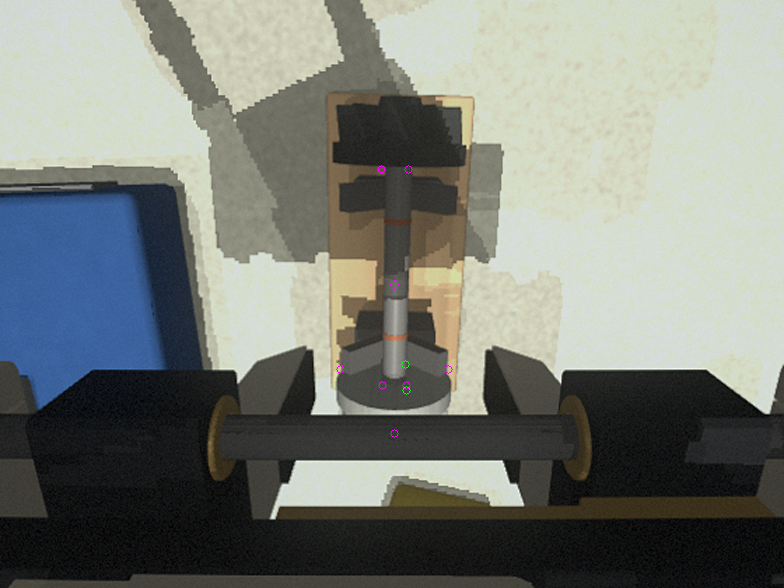

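Shaft seen from (398,167) to (395,375), about 2.5 px right of and 5 px above the prediction. The orange rings at (396.5,221) and (395.5,338) are symmetric about the middle, so refine with them.

```bash
python3 - <<'E'
from h import *
im,cm=pickle.load(open("w4.pkl","rb"))
obs=(np.array([(398,167),(396.7,221),(395.5,338)])+.5)/1.4-.5
f=lambda p:(proj(cm,T2(p[:3],[[-.062,0,.067],[-p[3],0,.072],[p[3],0,.072]]))-obs).ravel()
q=least_squares(f,[*RT,.035]);print(q.x,f(q.x))
RT=q.x[:3];R=tool([0,0,-1],[0,1,0],RT[2]);T=tcp([RT[0],RT[1],.067],R)
rel([[(T+[0,0,.05],R)],[(T+[0,0,.002],R)]])
E
```

```text
[0.45668355 0.30173022 0.00323178 0.03310108] [-0.1343914  -1.56234569  0.21867048  0.8205764  -0.08832262  0.9450035 ]
[ [0.0033, -0.0038, 0.0686] , [-0.0, 0.0, 0.022] , ]
--
[ [0.0, 0.0, 0.048] , [0.0, 0.0, 0.0] , ]
--
```

>>> arm_command(
  moves=[
    [[0.0033,-0.0038,0.02],[0,0,0.022],0.05],
    [[0.0033,-0.0038,0.04],[0,0,0.022],0.05],
    [[0.0033,-0.0038,0.06],[0,0,0.022],0.05],
    [[0.0033,-0.0038,0.068],[0,0,0.022],0.05],
    [[0.0033,-0.0038,0.068],[0,0,0.022],0.05],
  ],
)

```text
time: 10.35
tool_pos: [0.4587, 0.2979, 0.0679]
tool_rot: [3.141, 0.003, 3.134]
contact_force: [0.6, -1.0, -0.6]
opening: 0.0504
grip_force: 0.0
```

>>> arm_command(
  moves=[
    [[0,0,0.015],[0,0,0],0.05],
    [[0,0,0.03],[0,0,0],0.05],
    [[0,0,0.042],[0,0,0],0.05],
    [[0,0,0.047],[0,0,0],0.05],
    [[0,0,0.047],[0,0,0],0.05],
  ],
)

```text
time: 10.85
tool_pos: [0.4587, 0.2977, 0.0209]
tool_rot: [3.141, 0.003, 3.134]
contact_force: [0.8, -0.0, 0.1]
opening: 0.0501
grip_force: 0.0
```

>>> arm_command(
  moves=[
    [[0,0,0],[0,0,0],0.005],
    [[0,0,0],[0,0,0],0.005],
    [[0,0,0],[0,0,0],0.005],
    [[0,0,0],[0,0,0],0.005],
    [[0,0,0],[0,0,0],0.005],
  ],
  squeeze=45,
)

```text
time: 11.35
tool_pos: [0.4589, 0.3005, 0.0216]
tool_rot: [3.136, 0.004, 3.133]
contact_force: [-5.0, 21.9, 4.2]
opening: 0.0146
grip_force: 10.9
```

>>> arm_command(
  moves=[
    [[0,0.002,0],[0,0,0],0.005],
    [[0,0.002,-0.01],[0,0,0],0.005],
    [[0,0.002,-0.04],[0,0,0],0.005],
    [[0,0.002,-0.08],[0,0,0],0.005],
    [[0,0.002,-0.13],[0,0,0],0.005],
  ],
)

```text
time: 11.85
tool_pos: [0.4559, 0.2982, 0.1498]
tool_rot: [-3.138, -0.004, 3.134]
contact_force: [0.9, 1.3, -8.3]
opening: 0.0128
grip_force: 45.0
```

```bash
python3 - <<'E'
from h import *
from cell import robot
s=robot.observe();print(s["opening"],s["grip_force"],s["contact_force"],s["qpos"])
c=cur();print(c[0])
R=tool([np.sin(.2),0,-np.cos(.2)],[1,0,0])
P=lambda h:(tcp(mp([0,-.002,.12+h]),R,.0454),R)
rel([[x] for x in lin(c,P(.09),4)]+[[P(.03)],[P(.0)]])
E
```

```text
0.012751513692669584 44.99715507030487 [ 0.90693681  1.31316744 -8.27298146] [ 4.39337160e-01  4.18645445e-01  1.53107231e+00 -1.44581026e-03
  1.19695819e+00 -1.12331118e+00]
[0.45593918 0.29817148 0.14978606]
[ [-0.026, -0.0727, -0.0038] , [-0.041, -0.038, 0.378] , ]
--
[ [-0.0512, -0.0578, -0.005] , [-0.041, -0.038, 0.378] , ]
--
[ [-0.069, -0.0346, -0.0047] , [-0.041, -0.038, 0.378] , ]
--
[ [-0.077, -0.0064, -0.0027] , [-0.041, -0.038, 0.378] , ]
--
[ [0.0, -0.0119, 0.0588] , [-0.0, -0.0, 0.0] , ]
--
[ [0.0, -0.006, 0.0294] , [0.0, 0.0, 0.0] , ]
--
```

>>> arm_command(
  moves=[
    [[-0.005,-0.0145,-0.003],[-0.008,-0.008,0.076],0.005],
    [[-0.01,-0.029,-0.004],[-0.016,-0.015,0.151],0.005],
    [[-0.0156,-0.0436,-0.004],[-0.025,-0.023,0.227],0.005],
    [[-0.021,-0.058,-0.004],[-0.033,-0.03,0.302],0.005],
    [[-0.026,-0.0727,-0.004],[-0.041,-0.038,0.378],0.005],
  ],
)

```text
time: 12.35
tool_pos: [0.4825, 0.2253, 0.154]
tool_rot: [3.095, 0.029, 2.752]
contact_force: [0.3, 0.7, -8.3]
opening: 0.0127
grip_force: 45.0
```

>>> arm_command(
  moves=[
    [[-0.01,-0.0116,-0.001],[-0.008,-0.008,0.076],0.005],
    [[-0.02,-0.023,-0.002],[-0.016,-0.015,0.151],0.005],
    [[-0.031,-0.035,-0.003],[-0.025,-0.023,0.227],0.005],
    [[-0.041,-0.046,-0.004],[-0.033,-0.03,0.302],0.005],
    [[-0.0512,-0.0578,-0.005],[-0.041,-0.038,0.378],0.005],
  ],
)

```text
time: 12.85
tool_pos: [0.5077, 0.1526, 0.1577]
tool_rot: [3.041, 0.039, 2.372]
contact_force: [0.2, -0.9, -9.0]
opening: 0.0125
grip_force: 45.0
```

>>> arm_command(
  moves=[
    [[-0.014,-0.007,-0.001],[-0.008,-0.008,0.076],0.005],
    [[-0.028,-0.014,-0.002],[-0.016,-0.015,0.151],0.005],
    [[-0.041,-0.021,-0.003],[-0.025,-0.023,0.227],0.005],
    [[-0.055,-0.028,-0.004],[-0.033,-0.03,0.302],0.005],
    [[-0.069,-0.0346,-0.005],[-0.041,-0.038,0.378],0.005],
  ],
)

```text
time: 13.35
tool_pos: [0.5329, 0.0798, 0.1618]
tool_rot: [2.987, 0.027, 1.992]
contact_force: [-0.3, -0.2, -8.1]
opening: 0.0126
grip_force: 45.0
```

>>> arm_command(
  moves=[
    [[-0.015,-0.001,0],[-0.008,-0.008,0.076],0.005],
    [[-0.031,-0.003,-0.001],[-0.016,-0.015,0.151],0.005],
    [[-0.046,-0.004,-0.002],[-0.025,-0.023,0.227],0.005],
    [[-0.062,-0.005,-0.003],[-0.033,-0.03,0.302],0.005],
    [[-0.077,-0.0064,-0.003],[-0.041,-0.038,0.378],0.005],
  ],
)

```text
time: 13.85
tool_pos: [0.5584, 0.0071, 0.166]
tool_rot: [2.94, -0.003, 1.613]
contact_force: [0.6, 0.1, -8.7]
opening: 0.0124
grip_force: 45.0
```

```bash
python3 - <<'E'
from h import *
import cv2
from cell import robot
robot.read_camera("top")
im=robot.read_camera("scene");cm=robot.camera_model("scene")
c=cur();s=robot.observe();print(c[0],s["contact_force"],s["opening"],s["grip_force"])
R=tool([np.sin(.2),0,-np.cos(.2)],[1,0,0])
P=lambda h:(tcp(mp([0,-.002,.12+h]),R,.0454),R)
rel([[P(.03)],[P(.0)]])
pts=[mp([0,y,.12+.09]) for y in(-.097,.093)]+[mp(hoodpt(1.71,q)) for q in ([-.202,0,.08],[-.16,.13,.105],[-.16,-.13,.105])]
big=cv2.resize(im[100:250,200:400,::-1],None,fx=3.9,fy=3.9,interpolation=cv2.INTER_CUBIC)
for q in proj(cm,np.array(pts)): cv2.circle(big,tuple(int(v) for v in (q-[200,100]+.5)*3.9),4,(255,0,255),1)
cv2.imwrite("pics/s5.png",big)
E
```

```text
[0.55877293 0.006358   0.16598958] [-0.07890887  0.46274903 -8.5658167 ] 0.012987174856702203 44.99642193317413
[ [0.0001, -0.013, 0.0591] , [0.002, -0.002, -0.003] , ]
--
[ [0.0, -0.006, 0.0294] , [0.0, 0.0, 0.0] , ]
--
```

View pics/s5.png

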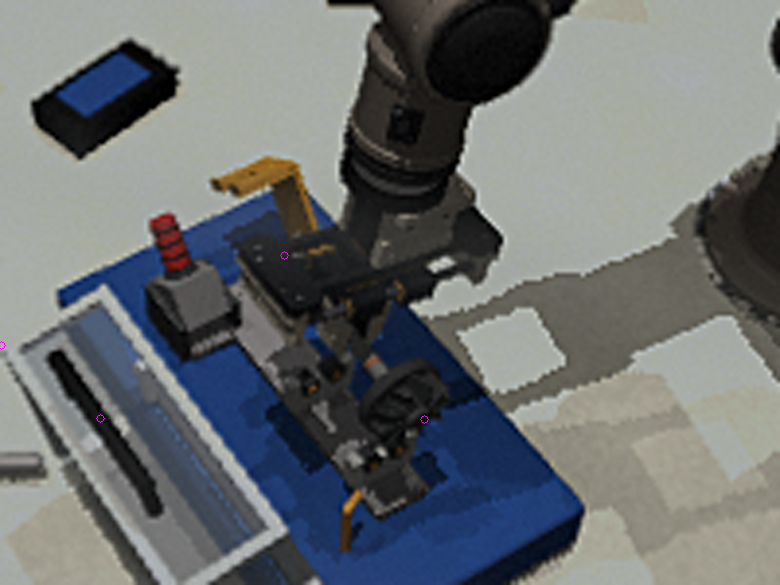

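Hood fully open with the bar at (105,430), rotor held with the dark wheel towards the jet (345,520), pin home at (168,243). Lower gently (that was my last picture).

>>> arm_command(
  moves=[
    [[0,-0.0026,0.012],[0.002,-0.002,-0.003],0.005],
    [[0,-0.0052,0.024],[0.002,-0.002,-0.003],0.005],
    [[0,-0.0078,0.036],[0.002,-0.002,-0.003],0.005],
    [[0,-0.0104,0.048],[0.002,-0.002,-0.003],0.005],
    [[0,-0.013,0.059],[0.002,-0.002,-0.003],0.005],
  ],
)

```text
time: 14.45
tool_pos: [0.5579, 0.0089, 0.1047]
tool_rot: [2.941, -0.0, 1.621]
contact_force: [-0.4, -0.3, -7.6]
opening: 0.0125
grip_force: 45.0
```

>>> arm_command(
  moves=[
    [[0,-0.002,0.009],[0,0,0],0.005],
    [[0,-0.004,0.017],[0,0,0],0.005],
    [[0,-0.005,0.022],[0,0,0],0.005],
    [[0,-0.0054,0.0255],[0,0,0],0.005],
    [[0,-0.0054,0.0255],[0,0,0],0.005],
  ],
)

```text
time: 14.95
tool_pos: [0.5592, 0.0081, 0.0804]
tool_rot: [2.939, 0.0, 1.619]
contact_force: [0.0, 0.1, -8.2]
opening: 0.0127
grip_force: 45.0
```

```bash
python3 - <<'E'
from h import *
c=cur()
R=tool([np.sin(.2),0,-np.cos(.2)],[1,0,0])
P=lambda h:(tcp(mp([0,-.002,.12+h]),R,.0454),R)
rel([[P(.0)]])
E
```

```text
[ [-0.0015, -0.0023, 0.0045] , [0.003, -0.001, 0.003] , ]
--
```

>>> arm_command(
  moves=[
    [[-0.001,-0.002,0.001],[0,0,0],0.005],
    [[-0.001,-0.002,0.002],[0,0,0],0.005],
    [[-0.001,-0.002,0.003],[0,0,0],0.005],
    [[-0.001,-0.002,0.004],[0,0,0],0.005],
    [[-0.001,-0.002,0.0045],[0,0,0],0.005],
  ],
)

```text
time: 15.45
tool_pos: [0.5583, 0.007, 0.077]
tool_rot: [2.937, 0.001, 1.62]
contact_force: [-8.2, 0.2, 6.4]
opening: 0.0125
grip_force: 45.0
```

>>> arm_command(
  moves=[
    [[0,-0.001,0],[0,0,0],0.03],
    [[0,-0.001,0],[0,0,0],0.03],
    [[0,-0.001,0],[0,0,0],0.03],
    [[0,-0.001,0],[0,0,0],0.03],
    [[0,-0.001,0],[0,0,0],0.03],
  ],
)

```text
time: 15.95
tool_pos: [0.5577, 0.0069, 0.0759]
tool_rot: [2.937, 0.0, 1.619]
contact_force: [-0.1, 0.3, 1.1]
opening: 0.03
grip_force: 0.0
```

>>> arm_command(
  moves=[
    [[0,0,-0.015],[0,0,0],0.034],
    [[0,0,-0.04],[0,0,0],0.034],
    [[0,0,-0.08],[0,0,0],0.034],
    [[0,0,-0.12],[0,0,0],0.034],
    [[0,0,-0.16],[0,0,0],0.034],
  ],
)

```text
time: 16.45
tool_pos: [0.5245, 0.0054, 0.2339]
tool_rot: [2.938, 0.0, 1.619]
contact_force: [0.4, -0.5, 0.6]
opening: 0.0341
grip_force: 0.0
```

```bash
python3 - <<'E'
from h import *
from cell import robot
import cv2
im=robot.read_camera("wrist");cm=robot.camera_model("wrist");pickle.dump((im,cm),open("w6.pkl","wb"))
c=cur();s=robot.observe();print(c[0],s["contact_force"],s["opening"])
# check seated rotor: sample brightness across shaft at several machine y
g=cv2.cvtColor(im,cv2.COLOR_RGB2GRAY)
u=proj(cm,np.array([mp([0,y,.12]) for y in(-.06,-.03,0,.03,.06)]));print(u.round(0).tolist())
for y in (-.025,.02,.03):
    xs=np.arange(-.024,.025,.003)
    q=proj(cm,np.array([mp([x,y,.12]) for x in xs]))
    print(y,[int(v) for v in cv2.remap(g,q[:,0].astype(np.float32),q[:,1].astype(np.float32),1).ravel()])
E
```

```text
[0.52688124 0.00512334 0.2411952 ] [ 2.32645217 -0.46581184  5.71353147] 0.03382596382921014
[[281.0, 248.0], [281.0, 219.0], [281.0, 188.0], [281.0, 156.0], [281.0, 121.0]]
-0.025 [82, 78, 73, 75, 74, 76, 76, 69, 81, 89, 94, 82, 172, 171, 164, 88, 91]
0.02 [196, 199, 179, 106, 77, 79, 90, 81, 132, 163, 182, 148, 187, 197, 192, 91, 93]
0.03 [197, 201, 182, 178, 75, 76, 90, 80, 124, 153, 167, 140, 187, 199, 194, 92, 93]
```

```bash
python3 - <<'E'
from h import *
import cv2
im,cm=pickle.load(open("w6.pkl","rb"))
def prof(P):
    q=proj(cm,np.array(P)).astype(np.float32);return cv2.remap(im,q[:,0].copy(),q[:,1].copy(),1).reshape(-1,3).astype(int)
for y in(.02,-.02,.058): print(y,[int(v.mean()) for v in prof([mp([x,y,.12]) for x in np.arange(-.02,.021,.001)])])
for x in (.003,-.03): print("ax",x,[int(v.mean()) for v in prof([mp([x,y,.12]) for y in np.arange(-.05,.12,.003)])])
cv2.imwrite("pics/w6.png",im[:,:,::-1])
E
```

```text
0.02 [200, 185, 177, 176, 168, 105, 72, 75, 76, 76, 76, 78, 75, 76, 89, 93, 81, 81, 100, 118, 130, 140, 151, 161, 175, 187, 180, 167, 155, 146, 139, 162, 185, 187, 193, 195, 190, 190, 189, 131, 97]
-0.02 [73, 74, 73, 72, 74, 75, 72, 74, 73, 73, 73, 75, 75, 77, 73, 70, 67, 66, 73, 80, 81, 85, 88, 90, 92, 96, 93, 90, 85, 82, 73, 163, 173, 170, 173, 176, 178, 186, 178, 130, 100]
0.058 [128, 131, 131, 128, 129, 105, 77, 75, 74, 77, 77, 77, 77, 76, 78, 74, 73, 77, 94, 113, 129, 142, 147, 157, 168, 178, 169, 155, 144, 133, 118, 150, 159, 114, 95, 91, 120, 175, 188, 151, 108]
ax 0.003 [114, 89, 89, 89, 82, 88, 89, 88, 90, 87, 90, 90, 91, 89, 90, 89, 93, 91, 90, 90, 153, 161, 163, 163, 164, 165, 163, 140, 163, 166, 164, 165, 164, 164, 166, 166, 157, 85, 89, 87, 86, 70, 59, 72, 78, 78, 80, 80, 78, 99, 113, 126, 124, 125, 128, 125, 126]
ax -0.03 [67, 76, 79, 81, 84, 79, 76, 55, 53, 64, 54, 49, 49, 54, 56, 54, 59, 58, 55, 55, 52, 91, 103, 106, 104, 103, 98, 94, 99, 102, 67, 74, 77, 75, 87, 101, 82, 53, 43, 41, 40, 51, 54, 54, 52, 69, 98, 102, 100, 104, 102, 125, 127, 127, 128, 130, 129]
```

```bash
python3 - <<'E'
from h import *
import cv2
im,cm=pickle.load(open("w6.pkl","rb"))
print("cam",Rm(-M[2])@((-np.array(cm["R"]).T@cm["t"])-np.r_[M[:2],0]))
def prof(P):
    q=proj(cm,np.array(P)).astype(np.float32);return cv2.remap(im,q[:,0].copy(),q[:,1].copy(),1).reshape(-1,3).astype(int)
for y in(.040,.045,.05): print(y,[int(v.mean()) for v in prof([mp([x,y,.12]) for x in np.arange(-.04,.041,.002)])])
print("bed",[tuple(int(a) for a in v) for v in prof([mp([x,.1,.07]) for x in np.arange(-.140,-.120,.002)])])
print("bridge",[int(v.mean()) for v in prof([mp([x,.015,.082]) for x in np.arange(-.035,-.015,.001)])],[int(v.mean()) for v in prof([mp([x,.015,.082]) for x in np.arange(.015,.035,.001)])])
E
```

```text
cam [-0.06348271  0.07738747  0.42832055]
0.04 [90, 54, 50, 51, 55, 67, 202, 219, 219, 219, 220, 148, 67, 79, 85, 95, 94, 85, 68, 99, 128, 152, 178, 182, 154, 127, 79, 90, 96, 92, 84, 66, 69, 230, 233, 233, 233, 236, 132, 105, 104]
0.045 [98, 53, 55, 52, 60, 73, 202, 219, 219, 220, 222, 154, 67, 77, 85, 95, 91, 83, 69, 100, 129, 152, 179, 181, 157, 126, 82, 88, 97, 90, 86, 59, 65, 231, 232, 233, 232, 236, 132, 104, 106]
0.05 [102, 50, 52, 51, 55, 75, 164, 182, 178, 177, 176, 118, 66, 70, 85, 97, 92, 82, 60, 99, 129, 153, 181, 183, 154, 146, 79, 90, 96, 90, 85, 72, 76, 169, 169, 167, 166, 168, 115, 106, 107]
bed [(208, 207, 185), (210, 211, 188), (206, 207, 185), (213, 212, 189), (215, 216, 192), (221, 221, 198), (149, 151, 140), (49, 74, 107), (59, 85, 128), (64, 96, 148), (61, 94, 147)]
bridge [107, 105, 104, 106, 105, 106, 108, 107, 106, 105, 89, 62, 51, 86, 165, 193, 194, 190, 191, 197, 199] [175, 163, 153, 143, 140, 160, 184, 188, 190, 194, 194, 191, 188, 195, 134, 102, 103, 103, 102, 103, 104]
```

```bash
python3 - <<'E'
from h import *
c=cur();print(c[0])
def pose(th,tilt,back=0):
    R=tool([np.sin(tilt),0,-np.cos(tilt)],[1,0,0])
    return tcp(mp(hoodpt(th,[-.202,0,.08])),R)-back*R[:,2],R
rel([[x] for x in lin(c,pose(1.71,.75,.12),2)]+[[pose(1.71,.75)]])
N=30
W=[pose(1.71*(1-k/N),.75*(1-k/N)) for k in range(1,N+1)]
rel([W[i:i+5] for i in range(0,N,5)],start=pose(1.71,.75))
E
```

```text
[0.52688124 0.00512334 0.2411952 ]
[ [0.0006, 0.0992, -0.0161] , [-0.268, 0.0, 0.002] , ]
--
[ [0.0008, 0.0999, 0.0107] , [-0.268, 0.0, 0.002] , ]
--
[ [-0.0, -0.0, 0.12] , [0.0, -0.0, 0.0] , ]
--
[ [0.0, -0.0053, -0.0117] , [0.025, -0.0, 0.0] , ]
[ [-0.0, -0.0113, -0.0232] , [0.05, -0.0, -0.0] , ]
[ [0.0, -0.0179, -0.0345] , [0.075, -0.0, 0.0] , ]
[ [0.0, -0.0251, -0.0454] , [0.1, -0.0, 0.0] , ]
[ [0.0, -0.033, -0.056] , [0.125, -0.0, 0.0] , ]
--
[ [-0.0, -0.0096, -0.0091] , [0.025, 0.0, -0.0] , ]
[ [-0.0, -0.0198, -0.0178] , [0.05, 0.0, -0.0] , ]
[ [-0.0, -0.0304, -0.026] , [0.075, 0.0, -0.0] , ]
[ [-0.0, -0.0415, -0.0337] , [0.1, 0.0, -0.0] , ]
[ [-0.0, -0.0529, -0.0408] , [0.125, 0.0, -0.0] , ]
--
[ [0.0, -0.0126, -0.005] , [0.025, 0.0, 0.0] , ]
[ [0.0, -0.0254, -0.0095] , [0.05, -0.0, -0.0] , ]
[ [0.0, -0.0385, -0.0132] , [0.075, 0.0, -0.0] , ]
[ [0.0, -0.0518, -0.0164] , [0.1, 0.0, -0.0] , ]
[ [0.0, -0.0652, -0.0189] , [0.125, 0.0, 0.0] , ]
--
[ [-0.0, -0.0136, -0.0001] , [0.025, -0.0, -0.0] , ]
[ [0.0, -0.0273, 0.0004] , [0.05, 0.0, -0.0] , ]
[ [0.0, -0.0408, 0.0017] , [0.075, 0.0, -0.0] , ]
[ [-0.0, -0.0543, 0.0036] , [0.1, -0.0, -0.0] , ]
[ [-0.0, -0.0677, 0.0061] , [0.125, 0.0, -0.0] , ]
--
[ [-0.0, -0.0127, 0.0048] , [0.025, -0.0, 0.0] , ]
[ [-0.0, -0.025, 0.0103] , [0.05, -0.0, -0.0] , ]
[ [0.0, -0.037, 0.0163] , [0.075, -0.0, -0.0] , ]
[ [-0.0, -0.0487, 0.0229] , [0.1, -0.0, 0.0] , ]
[ [-0.0, -0.06, 0.0301] , [0.125, -0.0, 0.0] , ]
--
[ [0.0, -0.0098, 0.009] , [0.025, -0.0, -0.0] , ]
[ [0.0, -0.019, 0.0184] , [0.05, -0.0, -0.0] , ]
[ [-0.0, -0.0277, 0.0282] , [0.075, 0.0, -0.0] , ]
[ [0.0, -0.0359, 0.0384] , [0.1, -0.0, -0.0] , ]
[ [0.0, -0.0434, 0.0489] , [0.125, -0.0, 0.0] , ]
--
```

>>> arm_command(
  moves=[
    [[0,0.02,-0.003],[-0.054,0,0],0.036],
    [[0,0.04,-0.006],[-0.107,0,0],0.036],
    [[0,0.06,-0.01],[-0.161,0,0],0.036],
    [[0,0.08,-0.013],[-0.214,0,0.002],0.036],
    [[0.0006,0.099,-0.016],[-0.268,0,0.002],0.036],
  ],
)

```text
time: 17.0
tool_pos: [0.6195, 0.0105, 0.2685]
tool_rot: [2.667, -0.0, 1.617]
contact_force: [0.3, 0.2, -0.4]
opening: 0.0357
grip_force: 0.0
```

>>> arm_command(
  moves=[
    [[0,0.025,0.003],[-0.067,0,0],0.036],
    [[0,0.05,0.005],[-0.134,0,0],0.036],
    [[0,0.075,0.008],[-0.201,0,0.002],0.036],
    [[0.0008,0.1,0.011],[-0.268,0,0.002],0.036],
    [[0.0008,0.1,0.011],[-0.268,0,0.002],0.036],
  ],
)

```text
time: 17.5
tool_pos: [0.713, 0.0158, 0.303]
tool_rot: [2.402, -0.002, 1.616]
contact_force: [0.3, -0.4, -1.0]
opening: 0.036
grip_force: 0.0
```

```bash
python3 - <<'E'
from h import *
c=cur();print(c[0])
def pose(th,tilt,back=0):
    R=tool([np.sin(tilt),0,-np.cos(tilt)],[1,0,0])
    return tcp(mp(hoodpt(th,[-.202,0,.08])),R)-back*R[:,2],R
rel([[pose(1.71,.75)]])
E
```

```text
[0.71304146 0.01578801 0.30297654]
[ [-0.0003, 0.0096, 0.1116] , [-0.01, -0.001, -0.002] , ]
--
```

>>> arm_command(
  moves=[
    [[0,0.0096,0],[-0.01,0,0],0.034],
    [[0,0.0096,0.03],[-0.01,0,0],0.034],
    [[0,0.0096,0.065],[-0.01,0,0],0.034],
    [[0,0.0096,0.095],[-0.01,0,0],0.034],
    [[0,0.0096,0.11],[-0.01,0,0],0.034],
  ],
)

```text
time: 18.0
tool_pos: [0.7938, 0.0197, 0.2262]
tool_rot: [2.396, -0.002, 1.616]
contact_force: [-0.3, 0.3, 0.5]
opening: 0.034
grip_force: 0.0
```

>>> arm_command(
  moves=[
    [[0,0,0],[0,0,0],0.005],
    [[0,0,0],[0,0,0],0.005],
    [[0,0,0],[0,0,0],0.005],
    [[0,0,0],[0,0,0],0.005],
    [[0,0,0],[0,0,0],0.005],
  ],
  squeeze=35,
)

```text
time: 18.5
tool_pos: [0.7924, 0.0195, 0.2296]
tool_rot: [2.393, -0.002, 1.616]
contact_force: [-6.1, -1.0, 0.8]
opening: 0.0128
grip_force: 35.0
```

>>> arm_command(
  moves=[
    [[0,-0.0053,-0.0117],[0.025,0,0],0.005],
    [[0,-0.0113,-0.0232],[0.05,0,0],0.005],
    [[0,-0.0179,-0.0345],[0.075,0,0],0.005],
    [[0,-0.0251,-0.0454],[0.1,0,0],0.005],
    [[0,-0.033,-0.056],[0.125,0,0],0.005],
  ],
)

```text
time: 19.0
tool_pos: [0.7324, 0.0169, 0.2505]
tool_rot: [2.512, -0.001, 1.615]
contact_force: [7.5, 2.5, 0.3]
opening: 0.0128
grip_force: 35.0
```

Gripped and following; continue closing.

>>> arm_command(
  moves=[
    [[0,-0.0096,-0.0091],[0.025,0,0],0.005],
    [[0,-0.0198,-0.0178],[0.05,0,0],0.005],
    [[0,-0.0304,-0.026],[0.075,0,0],0.005],
    [[0,-0.0415,-0.0337],[0.1,0,0],0.005],
    [[0,-0.0529,-0.0408],[0.125,0,0],0.005],
  ],
)

```text
time: 19.5
tool_pos: [0.6685, 0.014, 0.2569]
tool_rot: [2.627, -0.001, 1.615]
contact_force: [7.2, 4.3, 8.9]
opening: 0.0132
grip_force: 35.0
```

>>> arm_command(
  moves=[
    [[0,-0.0126,-0.005],[0.025,0,0],0.005],
    [[0,-0.0254,-0.0095],[0.05,0,0],0.005],
    [[0,-0.0385,-0.0132],[0.075,0,0],0.005],
    [[0,-0.0518,-0.0164],[0.1,0,0],0.005],
    [[0,-0.0652,-0.0189],[0.125,0,0],0.005],
  ],
)

```text
time: 20.0
tool_pos: [0.6025, 0.0111, 0.2428]
tool_rot: [2.75, -0.0, 1.616]
contact_force: [-0.5, 4.3, 17.0]
opening: 0.0127
grip_force: 35.0
```

>>> arm_command(
  moves=[
    [[0,-0.0136,0],[0.025,0,0],0.005],
    [[0,-0.0273,0.0004],[0.05,0,0],0.005],
    [[0,-0.0408,0.0017],[0.075,0,0],0.005],
    [[0,-0.0543,0.0036],[0.1,0,0],0.005],
    [[0,-0.0677,0.0061],[0.125,0,0],0.005],
  ],
)

```text
time: 20.5
tool_pos: [0.5394, 0.0084, 0.2092]
tool_rot: [2.883, -0.001, 1.616]
contact_force: [-1.3, 2.7, 7.8]
opening: 0.0127
grip_force: 35.0
```

>>> arm_command(
  moves=[
    [[0,-0.0127,0.0048],[0.025,0,0],0.005],
    [[0,-0.025,0.0103],[0.05,0,0],0.005],
    [[0,-0.037,0.0163],[0.075,0,0],0.005],
    [[0,-0.0487,0.0229],[0.1,0,0],0.005],
    [[0,-0.06,0.0301],[0.125,0,0],0.005],
  ],
)

```text
time: 21.0
tool_pos: [0.4876, 0.0062, 0.1614]
tool_rot: [3.014, -0.002, 1.616]
contact_force: [2.9, 4.4, 2.0]
opening: 0.0131
grip_force: 35.0
```

```bash
python3 - <<'E'
from h import *
from cell import robot
c=cur();print(c[0],robot.observe()["contact_force"])
def pose(th,tilt,back=0):
    R=tool([np.sin(tilt),0,-np.cos(tilt)],[1,0,0])
    return tcp(mp(hoodpt(th,[-.202,0,.08])),R)-back*R[:,2],R
N=30
W=[pose(1.71*(1-k/N),.75*(1-k/N)) for k in range(26,N+1)];rel([W])
E
```

```text
[0.48762477 0.00621346 0.1614352 ] [2.9016796  4.3725459  2.03412648]
[ [-0.0009, -0.0091, 0.012] , [0.027, -0.002, -0.001] , ]
[ [-0.0009, -0.0183, 0.0214] , [0.052, -0.002, -0.001] , ]
[ [-0.001, -0.0271, 0.0312] , [0.077, -0.002, -0.001] , ]
[ [-0.001, -0.0352, 0.0414] , [0.102, -0.002, -0.001] , ]
[ [-0.001, -0.0427, 0.0519] , [0.127, -0.002, -0.001] , ]
--
```

>>> arm_command(
  moves=[
    [[0,-0.0091,0.0115],[0.027,0,0],0.005],
    [[0,-0.0183,0.0214],[0.052,0,0],0.005],
    [[0,-0.0271,0.0312],[0.077,0,0],0.005],
    [[0,-0.0352,0.0414],[0.102,0,0],0.005],
    [[0,-0.0427,0.0519],[0.127,0,0],0.005],
  ],
)

```text
time: 21.5
tool_pos: [0.4503, 0.0045, 0.1032]
tool_rot: [-3.137, -0.002, 1.616]
contact_force: [-1.6, 4.3, 51.4]
opening: 0.0129
grip_force: 35.0
```

>>> arm_command(
  moves=[
    [[0,0,0.001],[0,0,0],0.005],
    [[0,0,0.002],[0,0,0],0.005],
    [[0,0,0.003],[0,0,0],0.005],
    [[0,0,0.003],[0,0,0],0.005],
    [[0,0,0.003],[0,0,0],0.005],
  ],
)

```text
time: 22.0
tool_pos: [0.4505, 0.0043, 0.1022]
tool_rot: [-3.138, -0.001, 1.616]
contact_force: [-9.9, 2.3, 26.1]
opening: 0.013
grip_force: 35.0
```

>>> arm_command(
  moves=[
    [[0,0,-0.002],[0,0,0],0.034],
    [[0,0,-0.002],[0,0,0],0.034],
    [[0,0,-0.03],[0,0,0],0.034],
    [[0,0,-0.07],[0,0,0],0.034],
    [[0,0,-0.115],[0,0,0],0.034],
  ],
)

```text
time: 22.5
tool_pos: [0.4505, 0.0038, 0.2154]
tool_rot: [-3.135, -0.002, 1.615]
contact_force: [0.9, 0.6, -0.4]
opening: 0.0341
grip_force: 0.0
```

```bash
python3 - <<'E'
from h import *
import cv2
im,cm=pickle.load(open("w1.pkl","rb"))
ys=[];es=[]
for y in np.arange(.02,.15,.005):
    xs=np.arange(-.15,-.11,.0005)
    q=proj(cm,np.array([mp([x,y,.07]) for x in xs])).astype(np.float32)
    v=cv2.remap(im,q[:,0].copy(),q[:,1].copy(),1).reshape(-1,3).astype(float)
    b=(v[:,2]-v[:,0])>30
    if b.any(): ys.append(y);es.append(xs[b.argmax()])
k=np.polyfit(ys,es,1);print("edge",k,np.std(es-np.polyval(k,ys)),"dyaw",-k[0])
c=cur();print(c[0])
a=np.radians(35);u=np.array([0,-np.sin(a),np.cos(a)]);R=tool(-u,[1,0,0])
B=np.array([.045,-.19,.125])
P=lambda s,dx=0,b=.033:(tcp(mp(B+u*(s+b)+[dx,0,0]),R),R)
print(P(.1)[0],P(0)[0])
rel([[x] for x in lin(c,P(.1),2)]+[[P(0)]])
E
```

```text
edge [ 0.00174359 -0.13016308] 0.00015556729550889856 dyaw -0.0017435897435896046
[0.45049256 0.00383688 0.21539198]
[ 0.60450076 -0.22693879  0.19258004] [ 0.60190335 -0.16963999  0.11066484]
[ [-0.1187, 0.0719, 0.0107] , [-0.003, 0.305, -0.001] , ]
--
[ [-0.1166, 0.0717, -0.0252] , [-0.003, 0.305, -0.001] , ]
--
[ [-0.0, -0.0, 0.1] , [-0.0, -0.0, 0.0] , ]
--
```

>>> arm_command(
  moves=[
    [[-0.024,0.014,-0.005],[0,0.061,0],0.04],
    [[-0.047,0.029,-0.006],[-0.001,0.122,0],0.04],
    [[-0.071,0.043,-0.004],[-0.002,0.183,0],0.04],
    [[-0.095,0.0575,0.003],[-0.002,0.244,0],0.04],
    [[-0.119,0.072,0.0107],[-0.003,0.305,0],0.04],
  ],
)

```text
time: 23.0
tool_pos: [0.5292, -0.1131, 0.2037]
tool_rot: [3.141, -0.309, 1.615]
contact_force: [0.3, 1.6, -0.1]
opening: 0.0402
grip_force: 0.0
```

>>> arm_command(
  moves=[
    [[-0.023,0.014,-0.005],[0,0.061,0],0.04],
    [[-0.047,0.029,-0.01],[-0.001,0.122,0],0.04],
    [[-0.07,0.043,-0.015],[-0.002,0.183,0],0.04],
    [[-0.093,0.0575,-0.02],[-0.002,0.244,0],0.04],
    [[-0.1166,0.0717,-0.025],[-0.003,0.305,0],0.04],
  ],
)

```text
time: 23.5
tool_pos: [0.6058, -0.2283, 0.1918]
tool_rot: [3.14, -0.614, 1.614]
contact_force: [0.8, -0.2, 0.3]
opening: 0.0399
grip_force: 0.0
```

```bash
sed -i 's/0.0453\])/0.0436])/' h.py; cat >> h.py <<'E'
_a=np.radians(35);U=np.array([0,-np.sin(_a),np.cos(_a)]);RP=tool(-U,[1,0,0])
BM=np.array([.045,-.19,.125])
PP=lambda s,dx=0,b=.033:(tcp(mp(BM+U*(s+b)+[dx,0,0]),RP),RP)
E
python3 - <<'E'
from h import *
from cell import robot
import cv2
robot.read_camera("top")
cm=robot.camera_model("wrist");im=robot.read_camera("wrist");pickle.dump((im,cm),open("w7.pkl","wb"))
c=cur();print(c[0],robot.observe()["qpos"],robot.observe()["tool_rot"]);rel([[PP(.1)],[PP(0)]])
# red grip blob
hsv=cv2.cvtColor(im,cv2.COLOR_RGB2HSV);m=(((hsv[:,:,0]<8)|(hsv[:,:,0]>172))&(hsv[:,:,1]>150)&(hsv[:,:,2]>60)).astype(np.uint8)
n,l,st,ce=cv2.connectedComponentsWithStats(m)
for i in range(1,n):
    if st[i,4]>60: print(st[i],ce[i])
print("pred grip low/mid/top",proj(cm,np.array([mp(BM+U*s) for s in(.006,.029,.052)])).round(1).tolist(),"grasp axis",proj(cm,np.array([c[0]-k*c[1][:,2] for k in(.0315,.0505)])).round(1).tolist())
E
```

```text
[ 0.60509291 -0.23103012  0.18600647] [-0.71757723  0.83814901  0.84408194  0.45559237  1.88206854 -0.70680346] [-3.13621537 -0.61720711  1.60560137]
[ [0.0071, -0.0009, -0.003] , [-0.0, -0.006, -0.007] , ]
--
[ [-0.0, 0.0, 0.1] , [0.0, 0.0, 0.0] , ]
--
[ 263  184   35   48 1161] [280.33247201 209.82687339]
[502 223  28  29 394] [517.51015228 237.97715736]
[515 230  30  30 429] [531.78321678 246.34731935]
[529 238  31  30 431] [546.62412993 254.65661253]
[545 257  15  17  93] [552.80645161 267.24731183]
pred grip low/mid/top [[282.9, 195.8], [282.7, 203.8], [282.6, 213.3]] grasp axis [[283.8, 261.9], [283.7, 280.3]]
```

>>> arm_command(
  moves=[
    [[0.006,-0.0024,-0.003],[0,-0.006,-0.007],0.044],
    [[0.006,-0.0024,-0.003],[0,-0.006,-0.007],0.044],
    [[0.006,-0.0024,0.02],[0,-0.006,-0.007],0.044],
    [[0.006,-0.0024,0.04],[0,-0.006,-0.007],0.044],
    [[0.006,-0.0024,0.05],[0,-0.006,-0.007],0.044],
  ],
)

```text
time: 24.1
tool_pos: [0.6015, -0.191, 0.1567]
tool_rot: [3.132, -0.605, 1.627]
contact_force: [-0.5, -1.4, -0.1]
opening: 0.0437
grip_force: 0.0
```

```bash
python3 - <<'E'
from h import *
from cell import robot
robot.read_camera("top")
c=cur();print(c[0],robot.observe()["contact_force"]);rel([[PP(.05)],[PP(0)]])
E
```

```text
[ 0.60129209 -0.19052066  0.15576774] [0.18796491 0.76311907 0.17934642]
[ [-0.0089, 0.0011, -0.0011] , [0.001, 0.005, 0.01] , ]
--
[ [-0.0, 0.0, 0.05] , [0.0, 0.0, 0.0] , ]
--
```

>>> arm_command(
  moves=[
    [[-0.0065,0,0],[0,0.005,0.008],0.044],
    [[-0.0065,0,0],[0,0.005,0.008],0.044],
    [[-0.0065,0,0],[0,0.005,0.008],0.044],
    [[-0.0065,0,0],[0,0.005,0.008],0.044],
    [[-0.0065,0,0],[0,0.005,0.008],0.044],
  ],
)

```text
time: 24.65
tool_pos: [0.6023, -0.1991, 0.1523]
tool_rot: [3.138, -0.61, 1.615]
contact_force: [0.2, 0.2, 0.0]
opening: 0.0438
grip_force: 0.0
```

```bash
python3 - <<'E'
from h import *
from cell import robot
import cv2
cm=robot.camera_model("wrist");im=robot.read_camera("wrist")
c=cur();print(c[0],robot.observe()["contact_force"]);rel([[PP(.05)],[PP(0)]])
hsv=cv2.cvtColor(im,cv2.COLOR_RGB2HSV);m=(((hsv[:,:,0]<8)|(hsv[:,:,0]>172))&(hsv[:,:,1]>150)&(hsv[:,:,2]>60)).astype(np.uint8)
n,l,st,ce=cv2.connectedComponentsWithStats(m)
for i in range(1,n):
    if st[i,4]>300: print(st[i],ce[i])
pts=[]
for s in(.006,.052):
    for t in np.linspace(0,2*np.pi,24): pts.append(mp(BM+U*s+.012*np.array([np.cos(t),np.sin(t)*.8192,np.sin(t)*.5736])))
q=proj(cm,np.array(pts));print("pred bbox",q.min(0),q.max(0))
print("grasp axis",proj(cm,np.array([c[0]-k*c[1][:,2] for k in(.0315,.0505)])).round(1).tolist())
E
```

```text
[ 0.60224203 -0.19895471  0.15225046] [-0.35976689  1.1813508   0.70035561]
[ [0.0001, 0.0006, 0.0008] , [0.003, 0.0, 0.0] , ]
--
[ [-0.0, 0.0, 0.05] , [0.0, 0.0, 0.0] , ]
--
[ 263  231   42   45 1484] [283.50808625 252.89218329]
[530 247  30  33 468] [547.6517094  265.38675214]
pred bbox [264.54936002 207.9917408 ] [309.12479969 274.47587636]
grasp axis [[285.5, 265.2], [285.6, 284.1]]
```

>>> arm_command(
  moves=[
    [[0,-0.001,0.015],[0,0,0],0.044],
    [[0,-0.001,0.03],[0,0,0],0.044],
    [[0,-0.001,0.042],[0,0,0],0.044],
    [[0,-0.001,0.05],[0,0,0],0.044],
    [[0,-0.001,0.05],[0,0,0],0.044],
  ],
)

```text
time: 25.2
tool_pos: [0.5997, -0.1692, 0.1103]
tool_rot: [3.14, -0.612, 1.615]
contact_force: [-0.1, 0.2, -0.8]
opening: 0.0443
grip_force: 0.0
```

>>> arm_command(
  moves=[
    [[0,0,0],[0,0,0],0.044],
    [[0,0,0],[0,0,0],0.01],
    [[0,0,0],[0,0,0],0.01],
    [[0,0,0],[0,0,0],0.01],
    [[0,0,0],[0,0,0],0.01],
  ],
  squeeze=25,
)

```text
time: 25.7
tool_pos: [0.6002, -0.1704, 0.1114]
tool_rot: [3.138, -0.61, 1.615]
contact_force: [0.9, -0.1, 1.5]
opening: 0.0236
grip_force: 25.0
```

```bash
python3 - <<'E'
from h import *
from cell import robot
c=cur();s=robot.observe();print(c[0],s["contact_force"],s["torque"],s["opening"],s["grip_force"]);rel([[PP(0)]])
E
```

```text
[ 0.60020894 -0.17043129  0.11139329] [ 0.91305316 -0.12947862  1.50686205] [-0.36667812 -0.12784331 -0.01748634] 0.02363221954235849 24.99893009662628
[ [0.0001, 0.0014, 0.001] , [0.003, 0.001, 0.001] , ]
--
```

>>> arm_command(
  moves=[
    [[0,0,-0.005],[0,0,0],0.01],
    [[0,0,-0.013],[0,0,0],0.01],
    [[0,0,-0.022],[0,0,0],0.01],
    [[0,0,-0.031],[0,0,0],0.01],
    [[0,0,-0.04],[0,0,0],0.01],
  ],
  squeeze=35,
)

```text
time: 26.2
tool_pos: [0.6011, -0.1937, 0.1447]
tool_rot: [3.138, -0.61, 1.615]
contact_force: [-0.1, -0.3, -0.7]
opening: 0.0231
grip_force: 35.0
```

>>> arm_command(
  moves=[
    [[0,0,-0.009],[0,0,0],0.01],
    [[0,0,-0.017],[0,0,0],0.01],
    [[0,0,-0.024],[0,0,0],0.01],
    [[0,0,-0.024],[0,0,0],0.01],
    [[0,0,-0.024],[0,0,0],0.01],
  ],
)

```text
time: 26.7
tool_pos: [0.6015, -0.2068, 0.1635]
tool_rot: [3.139, -0.611, 1.615]
contact_force: [-0.7, 0.9, -1.8]
opening: 0.0235
grip_force: 35.0
```

```bash
cat >> h.py <<'E'
H0=np.array([0.6002,-0.1704,0.1114])
def PK(s,dx): return H0+Rm(M[2])@(U*s+[dx,0,0]),RP   # relative to home
E
python3 - <<'E'
from h import *
from cell import robot
c=cur();s=robot.observe();print(c[0],s["contact_force"],s["opening"],s["grip_force"]);rel([[PK(.064,0)],[PK(.064,-.055)],[PK(.064,-.085)]])
E
```

```text
[ 0.6014657  -0.20678398  0.16345719] [-0.69344561  0.8765022  -1.79333631] 0.02346545456132863 34.997608065605164
[ [-0.0, 0.0003, -0.0005] , [0.003, 0.0, 0.0] , ]
--
[ [-0.0, -0.055, -0.0] , [0.0, 0.0, 0.0] , ]
--
[ [-0.0, -0.03, -0.0] , [0.0, 0.0, 0.0] , ]
--
```

>>> arm_command(
  moves=[
    [[0,-0.012,-0.001],[0.003,0,0],0.01],
    [[0,-0.025,-0.001],[0.003,0,0],0.01],
    [[0,-0.038,-0.001],[0.003,0,0],0.01],
    [[0,-0.05,-0.001],[0.003,0,0],0.01],
    [[0,-0.05,-0.001],[0.003,0,0],0.01],
  ],
)

```text
time: 27.2
tool_pos: [0.5506, -0.2093, 0.1642]
tool_rot: [-3.14, -0.611, 1.614]
contact_force: [0.8, -0.3, -2.0]
opening: 0.0228
grip_force: 35.0
```

```bash
python3 - <<'E'
from h import *
from cell import robot
robot.read_camera("top")
c=cur();s=robot.observe();print(c[0],s["contact_force"]);rel([[PK(.064,-.085)]])
E
```

```text
[ 0.55141989 -0.20928965  0.16428309] [-0.21361134  0.82117327 -1.02863041]
[ [-0.0003, -0.0346, 0.0004] , [-0.0, -0.0, -0.0] , ]
--
```

>>> arm_command(
  moves=[
    [[0,-0.007,0],[0,0,0],0.01],
    [[0,-0.014,0],[0,0,0],0.01],
    [[0,-0.021,0],[0,0,0],0.01],
    [[0,-0.028,0],[0,0,0],0.01],
    [[0,-0.0345,0],[0,0,0],0.01],
  ],
)

```text
time: 27.75
tool_pos: [0.5165, -0.211, 0.1643]
tool_rot: [3.142, -0.611, 1.615]
contact_force: [0.4, -0.7, -0.6]
opening: 0.0236
grip_force: 35.0
```

>>> arm_command(
  moves=[
    [[0,0,0],[0,0,0],0.01],
    [[0,0,0],[0,0,0],0.01],
    [[0,0,0],[0,0,0],0.01],
    [[0,0,0.002],[0,0,0],0.01],
    [[0,0,0.004],[0,0,0],0.01],
  ],
)

```text
time: 28.25
tool_pos: [0.5171, -0.2085, 0.1607]
tool_rot: [3.141, -0.611, 1.615]
contact_force: [-0.2, 0.9, -1.6]
opening: 0.0234
grip_force: 35.0
```

```bash
python3 - <<'E'
from h import *
from cell import robot
robot.read_camera("top")
c=cur();s=robot.observe();print(c[0],s["contact_force"],s["torque"]);rel([[PK(.055,-.085)]])
E
```

```text
[ 0.51696688 -0.20823759  0.1604726 ] [ 0.72291242  0.15858632 -1.30246699] [-0.53180648 -0.11412968 -0.02223068]
[ [-0.0002, -0.0002, 0.0048] , [-0.001, -0.0, 0.0] , ]
--
```

No contact in the notch. Lower the last 5 mm onto the plate.

>>> arm_command(
  moves=[
    [[0,0,0.001],[0,0,0],0.01],
    [[0,0,0.002],[0,0,0],0.01],
    [[0,0,0.003],[0,0,0],0.01],
    [[0,0,0.004],[0,0,0],0.01],
    [[0,0,0.0048],[0,0,0],0.01],
  ],
)

```text
time: 28.8
tool_pos: [0.5169, -0.2059, 0.157]
tool_rot: [3.141, -0.611, 1.615]
contact_force: [-0.4, 0.7, -0.9]
opening: 0.0231
grip_force: 35.0
```

>>> arm_command(
  moves=[
    [[0,0,0.0],[0,0,0],0.01],
    [[0,0,0.0],[0,0,0],0.01],
    [[0,0,0.0],[0,0,0],0.01],
    [[0,0,0.0005],[0,0,0],0.01],
    [[0,0,0.0005],[0,0,0],0.01],
  ],
)

```text
time: 29.3
tool_pos: [0.5168, -0.2056, 0.1566]
tool_rot: [3.142, -0.611, 1.615]
contact_force: [0.1, 0.5, -2.0]
opening: 0.0239
grip_force: 35.0
```

>>> arm_command(
  moves=[
    [[0,0,0.0005],[0,0,0],0.01],
    [[0,0,0.001],[0,0,0],0.01],
    [[0,0,0.0015],[0,0,0],0.01],
    [[0,0,0.002],[0,0,0],0.01],
    [[0,0,0.002],[0,0,0],0.01],
  ],
)

```text
time: 29.8
tool_pos: [0.517, -0.2055, 0.1564]
tool_rot: [3.139, -0.609, 1.616]
contact_force: [-1.2, -3.7, 7.6]
opening: 0.0235
grip_force: 35.0
```

```bash
python3 - <<'E'
from h import *
from cell import robot
robot.read_camera("top")
c=cur();s=robot.observe();print(c[0],s["contact_force"],s["torque"]);rel([[PK(.055,-.085)]])
E
```

```text
[ 0.51692869 -0.2054859   0.15635953] [-2.39078586 -4.67213692  7.98762252] [-0.33659727  0.23587563  0.29277666]
[ [-0.0, -0.0003, -0.0001] , [0.001, 0.002, 0.001] , ]
--
```

Collar is on the plate (about 9 N at the predicted depth). Release and retreat.

>>> arm_command(
  moves=[
    [[0,0,-0.001],[0,0,0],0.01],
    [[0,0,-0.001],[0,0,0],0.04],
    [[0,0,-0.001],[0,0,0],0.04],
    [[0,0,-0.001],[0,0,0],0.04],
    [[0,0,-0.001],[0,0,0],0.04],
  ],
)

```text
time: 30.35
tool_pos: [0.5168, -0.2048, 0.1556]
tool_rot: [-3.141, -0.611, 1.615]
contact_force: [-0.3, 0.5, 0.0]
opening: 0.0393
grip_force: 0.0
```

>>> arm_command(
  moves=[
    [[0,0,-0.02],[0,0,0],0.04],
    [[0,0,-0.045],[0,0,0],0.04],
    [[0,0,-0.07],[0,0,0],0.04],
    [[0,0,-0.1],[0,0,0],0.04],
    [[0,0,-0.12],[0,0,0],0.04],
  ],
)

```text
time: 30.85
tool_pos: [0.52, -0.2748, 0.2556]
tool_rot: [3.14, -0.609, 1.615]
contact_force: [-0.1, -0.2, 0.5]
opening: 0.0401
grip_force: 0.0
```

>>> arm_command(
  moves=[
    [[0,0,0],[0,0,0],0.04],
    [[0,0,0],[0,0,0],0.04],
    [[0,0,0],[0,0,0],0.04],
    [[0,0,0],[0,0,0],0.04],
    [[0,0,0],[0,0,0],0.04],
  ],
)

```text
time: 31.35
tool_pos: [0.5198, -0.2732, 0.2536]
tool_rot: [-3.141, -0.612, 1.615]
contact_force: [-0.2, 0.4, 0.4]
opening: 0.04
grip_force: 0.0
```

```bash
python3 - <<'E'
from h import *
from cell import robot
import cv2
cm=robot.camera_model("wrist");im=robot.read_camera("wrist")
s=robot.observe();print(s["tool_pos"],s["contact_force"],s["opening"])
K=BM+U*.055+[-.085,0,0]
hsv=cv2.cvtColor(im,cv2.COLOR_RGB2HSV);m=(((hsv[:,:,0]<8)|(hsv[:,:,0]>172))&(hsv[:,:,1]>150)&(hsv[:,:,2]>60)).astype(np.uint8)
n,l,st,ce=cv2.connectedComponentsWithStats(m)
for i in range(1,n):
    if st[i,4]>150: print(st[i])
pts=[mp(K+U*h+.012*np.array([np.cos(t),np.sin(t)*.8192,np.sin(t)*.5736])) for h in(.006,.052) for t in np.linspace(0,6.28,24)]
q=proj(cm,np.array(pts));print("pred bbox",q.min(0),q.max(0))
# rotor + hood check in top view: bar & red blob
im=robot.read_camera("top");cm=robot.camera_model("top");g=cv2.cvtColor(im,cv2.COLOR_RGB2GRAY)
for th in(0,.06):
  P=[mp(hoodpt(th,[-.202+d,.03,.08])) for d in np.arange(-.03,.031,.003)]
  q=proj(cm,np.array(P)).astype(np.float32);print(th,cv2.remap(g,q[:,0].copy(),q[:,1].copy(),1).ravel().tolist())
E
```

```text
[ 0.51984931 -0.2733158   0.25377429] [ 1.09819409 -0.40313083  0.60706752] 0.040201524324967965
[270 188  31  44 984]
[532 210  25  24 286]
[543 217  17  24 164]
pred bbox [270.65773649 184.74853302] [303.72778233 230.92236077]
0 [87, 83, 64, 54, 56, 56, 81, 84, 53, 31, 57, 51, 42, 63, 76, 65, 52, 49, 49, 49, 51]
0.06 [63, 53, 57, 56, 85, 84, 49, 27, 62, 48, 41, 67, 78, 63, 50, 48, 49, 49, 52, 87, 94]
```

The pin's bounding box matches its parked seat with the same small offset it showed at home. The bar lies at the closed position (index 9–10), and the rotor was checked seated before the hood closed.

```bash
python3 -c "
from cell import robot
print(robot.hand_in())"
```

```text
the job is handed in; nothing more can be done
None
```

I handed the job in at about 31 s: rotor seated with the turbine at the jet, hood closed, and pin drawn and parked in the yellow bracket. My own checks agreed with each step, but no verdict came back.

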